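# Fetch the seat ring from behind the valves for checking

### The arm

A 6-joint arm with a two-finger parallel gripper is mounted at the origin on the work surface. World frame = base frame: x ahead of the robot, y to its left, z up, the work surface at z = 0. Lengths are in m, angles in degrees, forces in N, time in s.
With the tool pointing down it reaches from about 0.3 to 0.75 m from the base axis. Payload 8.5 kg.
Tool frame: the origin (TCP) lies midway between the tips of the shut fingers; the grasp point (between the pads) lies 19 mm behind it; z points along the fingers, y is the line along which they close (so a half turn about z gives the same grasp; the last joint's range is limited). The gripper opens to 85 mm and grips with 20 to 120 N. Pads are 22 mm wide; open, the fingers measure 114 mm over their backs; the gripper's body (76 mm by 85 mm) begins 54 mm behind the grasp point. The pads swing forward as they close: fully open they stand 13 mm farther back than shut.
Start: joints at [56.476, 21.807, 74.336, -0, 83.858, -12.336], TCP at [0.199, 0.513, 0.231] pointing down, gripper open.
Joint ranges: [-178.18, 178.18], [-50.72, 133.34], [12.68, 142.11], [-81.47, 261.47], [9.98, 163.14], [-165.26, 165.26]. Speed limits (degrees/s): [136.94, 136.94, 180, 180, 180, 180].

### API

Orientations are given as a 3x3 rotation matrix whose columns are the frame's x, y, z axes.
In Python, from rig import env, get_image, close_job gives the robot as it stands.
- The arm moves only by the tool step_arm, never from a script. Its argument "targets" is a list of rows, each a list of 2 entries, a list of its own where there are three numbers: the shift along the tool's x, y, z as a fraction of full scale, then the turn, a rotation vector about the tool's x, y, z as a fraction of full scale. In form: [[[x, y, z], [wx, wy, wz]], ...]. A call has 1 to 10 rows; each row is the pose to reach, as a shift and turn from the pose commanded when the call began, along the tool's axes at that moment; what a row does not reach only later rows make up. Full scale, the value 1, is 0.3 m for a shift and 45 degrees for a turn. A row lasts 1/12 s, in which the tool goes at most 41.7 mm and 7.16 degrees, less where a joint would pass 70% of its speed; a pose out of reach is approached as far as the arm can. A call with a number of a shift or a turn outside -1 to 1 is refused whole. A call with a gripper value outside its range is refused whole. "jaw" is the finger opening in mm, from 0 to 85.4, set as the call begins (left out, the last holds). The fingers move at their own pace and stop on an object; "grip_force" is the grip in N (left out, the last holds). Time passes only in rows, so rows that repeat a pose let the fingers close. It gives the time, the measured TCP pose, the force, the opening and the grip force at its end, in the units of the state.
- env.observe(): the state, without advancing time (a new reading comes with each control period).
- get_image(name): name is "scene" or "top" or "wrist"; returns a dict with "img" (384x512x3 uint8, red, green, blue), "z_map" (384x512 float32, m along the optical axis (not along the pixel's ray), 0 where there is no reading), "intrinsics" (3x3 intrinsics, pixels), "rvec" (rotation vector, rad) and "tvec" (3), from world to camera coordinates, as OpenCV has them. Camera axes: x right, y down, z forward; pixel columns grow to the right and rows downward; lengths in m; the calibration is good to about 2 mm. A picture is of the moment at which its call begins.
- close_job(): hands the job in; it is judged then, once.
The state is a dict: "time_s": time; "q": joint angles; "qvel": joint speeds; "joint_efforts": joint torques, N m; "position": TCP position; "tool_rot": TCP orientation; "ft_force": force on the tool from outside, world axes, zero at the start; "wrist_torque": the same for the moment, N m; "grip_width": finger opening in m; "gripper_force": force on a finger pad.
Only numpy, scipy, OpenCV 4.12 (cv2) and the standard library are available. Lean on these libraries where they do the work, as an engineer would, in place of code of your own. Each camera call takes 0.05 s, during which the arm holds its last target. There are 200 camera calls.

### The job

The brass seat ring in the middle of the white board is due on the checking fixture, but three valves stand round it: first move all three to the empty aluminium tray and let them stand there, upright. Then put the ring over the post of the fixture, flat on its plate, and only after that put each valve back upright in the middle of the pad that matches its handwheel's colour. Do not knock a valve over.

Things in the scene. Friction and masses are not known exactly. Their poses are not given: they have to be found in the camera images.
- valve_red: Upright brass gate valve with red handwheel. Origin: centre of underside, z up. Foot 60 mm diameter, 9 mm high. Wheel: level disc 60 mm diameter, 108 to 122 mm above the origin, stem end 5 mm higher; grip across its rim from above, any direction. Body 48 mm wide, pipe ends along its y reach 34 mm from the axis at 21 to 57 mm height. About 0.5 kg, balanced. Starts on the red pad.
- valve_blue: Upright brass gate valve with blue handwheel. Origin: centre of underside, z up. Foot 60 mm diameter, 9 mm high. Wheel: level disc 60 mm diameter, 108 to 122 mm above the origin, stem end 5 mm higher; grip across its rim from above, any direction. Body 48 mm wide, pipe ends along its y reach 34 mm from the axis at 21 to 57 mm height. About 0.5 kg, balanced. Starts on the blue pad.
- valve_green: Upright brass gate valve with green handwheel. Origin: centre of underside, z up. Foot 60 mm diameter, 9 mm high. Wheel: level disc 60 mm diameter, 108 to 122 mm above the origin, stem end 5 mm higher; grip across its rim from above, any direction. Body 48 mm wide, pipe ends along its y reach 34 mm from the axis at 21 to 57 mm height. About 0.5 kg, balanced. Starts on the green pad.
- seat_ring: Plain brass ring lying flat: 50 mm outer diameter, bore 32 mm, 32 mm high, 0.2 kg. Origin: centre of underside, z along the bore. Starts in the middle of a fixed round white board (230 mm across, 12 mm thick), valves 66 mm away on three sides, too tight for a gripper; on the fourth side a small nut and plug, under 21 mm high, lie about 88 mm away (bystanders).
- pad_red: Round red pad, 76 mm diameter, 3 mm thick, fixed on the white board, 66 mm from the middle of the board. Origin: centre of its underside (board top, 12 mm above the bench); its top is 3 mm above the origin. Home of the valve with the red handwheel.
- pad_blue: Round blue pad, 76 mm diameter, 3 mm thick, fixed on the white board, 66 mm from the middle of the board. Origin: centre of its underside (board top, 12 mm above the bench); its top is 3 mm above the origin. Home of the valve with the blue handwheel.
- pad_green: Round green pad, 76 mm diameter, 3 mm thick, fixed on the white board, 66 mm from the middle of the board. Origin: centre of its underside (board top, 12 mm above the bench); its top is 3 mm above the origin. Home of the valve with the green handwheel.
- tray: Shallow open aluminium tray fixed on the bench, 280 mm along its x by 130 mm along its y, rim 25 mm high, walls 4 mm, inner floor 4 mm above the origin, empty. Origin: centre of its underside. Stands to the left or right of the board, with the checking fixture on the other side. Three valves fit in a row along its x, 88 mm apart.
- fixture: Checking fixture: a blue plate 150 mm (x) by 130 mm (y), 20 mm thick, fixed on the bench, with an upright steel post in its centre, 16 mm diameter, 40 mm high above the plate (top 60 mm above the bench), the last 6 mm tapered. Origin: centre of the plate's underside, under the post.
Things that resemble listed ones, but are neither listed nor needed, are in the scene too. Leave any black look-alike of the seat_ring alone. What is shaped like the valve_blue but pink is not meant.

How it is judged:
By the outcome, as a careful person would: the job done as asked, in the order asked, and still so for the second after the job is handed in, with the robot touching nothing.
It also fails if it takes over 144 s, if anything falls off the work surface, if the arm or the gripper's body presses on something with over 40 N, if the wrist force passes 120 N, or if a joint passes its speed limit or range.

## Working session

There is one attempt and no reset: what is moved stays moved. The work goes in short steps, Python scripts to look and compute and a tool call to move; the robot and the scene stay as the last step left them, time stands still between calls to the robot, and variables do not carry over. Pictures are saved under pics/ and viewed, at most 14 in all, crops included, and the job is handed in when it is done.

Besides the shell and the picture viewer there is one more tool, called after "Request:" by a JSON object that holds its "op" and its "data", one argument or row to a line. step_arm: Moves the arm, as the interface text tells. Its arguments: {"type":"object","properties":{"targets":{"type":"array","items":{"type":"array"}},"jaw":{"type":"number"},"grip_force":{"type":"number"}},"required":["targets"]}

```bash
ls; mkdir -p pics; cat > h.py <<'E'
from rig import env,get_image
import numpy as np,cv2
def cam(n):
    d=get_image(n); R,_=cv2.Rodrigues(np.array(d["rvec"],float)); d["R"]=R; d["t"]=np.array(d["tvec"],float).ravel(); d["K"]=np.array(d["intrinsics"],float); return d
def pts(d):
    z=d["z_map"]; v,u=np.mgrid[:z.shape[0],:z.shape[1]]
    K=d["K"]; c=np.stack([(u-K[0,2])/K[0,0]*z,(v-K[1,2])/K[1,1]*z,z],-1)
    return (c-d["t"])@d["R"]
def ray(d,u,v,h):
    r=d["R"].T@np.linalg.inv(d["K"])@np.array([u,v,1.]); o=-d["R"].T@d["t"]
    return o+r*(h-o[2])/r[2]
def save(d,n,box=None,s=1):
    im=d["img"][:,:,::-1]
    if box: im=im[box[1]:box[3],box[0]:box[2]]
    cv2.imwrite(f"pics/{n}.png",cv2.resize(im,None,fx=s,fy=s,interpolation=cv2.INTER_CUBIC))
E
python3 - <<'E'
from h import *
for n in("scene","top"):
    d=cam(n); save(d,n+"1",None,1.5); print(n,-d["R"].T@d["t"],d["R"][2])
s=env.observe(); print(s["time_s"],s["position"],np.round(s["tool_rot"],3),s["grip_width"])
E
```

```text
pics
scene [ 1.22813546 -0.39319982  0.66268038] [-0.67605959  0.39213309 -0.62383898]
top [0.44471194 0.01747471 0.79509059] [ 0.15936057 -0.02594212 -0.98687954]
0.1 [0.19863339 0.51260457 0.23077047] [[-0.932  0.361 -0.001]
 [ 0.361  0.932 -0.001]
 [ 0.    -0.001 -1.   ]] 0.08548554515152593
```

View pics/scene1.png

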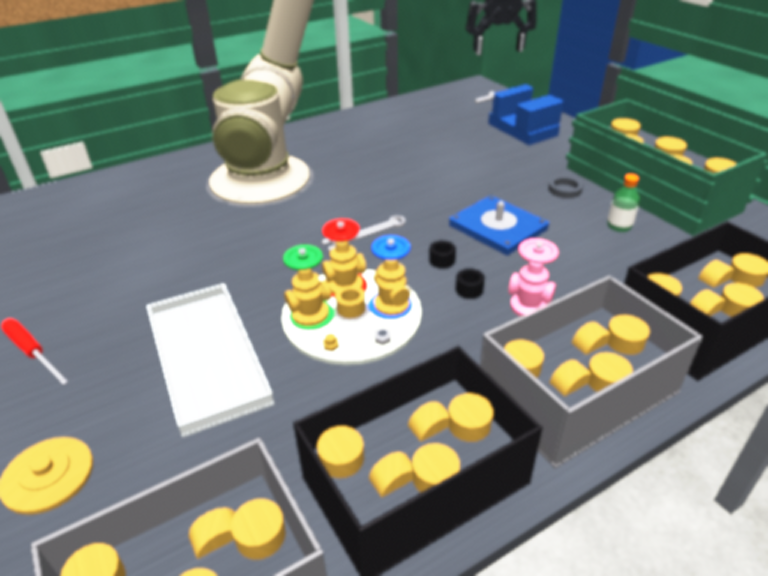

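View pics/top1.png

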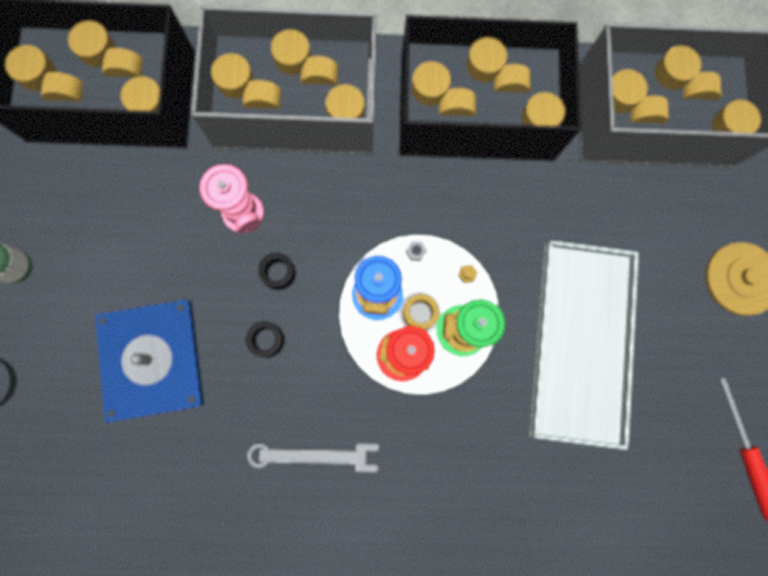

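The scene picture shows the brass ring at (350,302), the valves' wheels at (341,230) red, (391,247) blue and (303,257) green, the tray at (210,355) and the fixture post at (500,210).

In the top picture (1.5x scale) the candidates are:
- **Rings:** brass on the board at (420,312), black at (276,271) and (265,339). I choose the brass one.
- **Valves:** blue at (378,279), red at (411,350), green at (482,323), and pink at (223,186), which I leave alone.
- **Targets:** tray at (586,345), fixture post at (140,359). The nut at (416,250) and plug at (468,273) are bystanders.

```bash
cat > m.py <<'E'
from h import *
def comps(mask,minA=40):
    n,l,s,c=cv2.connectedComponentsWithStats(mask.astype(np.uint8)); return [(l==i,s[i],c[i]) for i in range(1,n) if s[i][4]>=minA]
HUES={"red":lambda h:(h<6)|(h>174),"blue":lambda h:(h>100)&(h<125),"green":lambda h:(h>50)&(h<80)}
def wheels(d,lo=0.10,hi=0.2):
    # wheel tops by colour and height; circle fit on top face via contour rays
    P=pts(d); hsv=cv2.cvtColor(d["img"],cv2.COLOR_RGB2HSV); out={}
    for k,f in HUES.items():
        m=f(hsv[...,0].astype(int))&(hsv[...,1]>120)&(P[...,2]>lo)&(P[...,2]<hi)&(P[...,0]>.25)&(P[...,0]<.75)
        c=comps(m)
        if not c: continue
        m=max(c,key=lambda q:q[1][4])[0]; p=P[m]; zt=np.median(p[:,2])
        q=p[abs(p[:,2]-zt)<.006]
        (cx,cy),r=cv2.minEnclosingCircle(q[:,:2].astype(np.float32))
        out[k]=(np.round([cx,cy,zt],4),round(r,4),len(q),np.round(np.median(q,0),4))
    return out
E
python3 - <<'E'
from m import *
for n in("top","scene"):
    d=cam(n); print(n,wheels(d))
    P=pts(d); hsv=cv2.cvtColor(d["img"],cv2.COLOR_RGB2HSV)
    # board: white
    w=(hsv[...,1]<40)&(hsv[...,2]>170)
    z=P[...,2]
    for nm,m in (("board",w&(abs(z-.012)<.006)),("ring",(hsv[...,0]>10)&(hsv[...,0]<30)&(hsv[...,1]>90)&(abs(z-.044)<.006)&(P[...,0]<.65)),("fixt",(hsv[...,0]>100)&(hsv[...,0]<125)&(hsv[...,1]>120)&(abs(z-.02)<.007)),("tray",(hsv[...,1]<60)&(hsv[...,2]>120)&(z<.035)&(z>0.001)&(P[...,1]<0.0)),("post",(z>.05)&(z<.066)&(hsv[...,1]<90)&(P[...,1]>.1))):
        for mm,s,c in comps(cv2.morphologyEx(m.astype(np.uint8),cv2.MORPH_CLOSE,np.ones((5,5))),15):
            p=P[mm&m.astype(bool)]
            (cx,cy),r=cv2.minEnclosingCircle(p[:,:2].astype(np.float32))
            print(nm,"px",c.round(),s[4],"encl",np.round([cx,cy,r],4),"med",np.median(p,0).round(4),"rect",[np.round(a,4) for a in cv2.minAreaRect((p[:,:2]*1000).astype(np.float32))])
E
```

```text
top {'red': (array([ 0.4776, -0.0313,  0.1326]), 0.0297, 757, array([ 0.477 , -0.0311,  0.1326])), 'blue': (array([0.5624, 0.0102, 0.1327]), 0.0292, 701, array([0.5616, 0.0101, 0.1326])), 'green': (array([ 0.513 , -0.1167,  0.1326]), 0.0299, 729, array([ 0.5114, -0.1156,  0.1325]))}
board px [291. 181.] 2168 encl [ 0.585  -0.0674  0.1026] med [ 0.5973 -0.0797  0.0118] rect [array([595.8231, -65.6696]), array([120.2451, 180.4812]), np.float64(10.7628)]
board px [395. 169.] 25 encl [ 0.6327 -0.308   0.0097] med [ 0.635  -0.3082  0.0066] rect [array([ 632.8189, -307.4294]), array([17.7343,  9.5943]), np.float64(74.0365)]
board px [267. 231.] 2319 encl [ 0.5368 -0.0517  0.1144] med [ 0.4812 -0.0199  0.0119] rect [array([493.0785, -29.0514]), array([228.0383, 127.1616]), np.float64(62.4975)]
board px [404. 188.] 59 encl [ 0.5913 -0.3333  0.018 ] med [ 0.588  -0.3296  0.0064] rect [array([ 592.9442, -329.8595]), array([20.6886, 35.4884]), np.float64(64.0508)]
board px [379. 193.] 72 encl [ 0.5782 -0.2641  0.027 ] med [ 0.577  -0.2771  0.0064] rect [array([ 572.5658, -267.3579]), array([28.
[... 9437 characters left out ...]
]), array([157.1344, 125.8639]), np.float64(89.3208)]
post px [480. 211.] 62 encl [0.9    0.3816 0.0146] med [0.8999 0.3827 0.0578] rect [array([899.4744, 382.1815]), array([18.1932, 26.4061]), np.float64(1.8414)]
post px [486. 227.] 210 encl [0.9329 0.3671 0.0703] med [0.9403 0.3412 0.0578] rect [array([939.9003, 366.2269]), array([140.2339,  18.3887]), np.float64(82.6259)]
post px [432. 259.] 230 encl [0.9399 0.1791 0.079 ] med [0.9405 0.1743 0.058 ] rect [array([940.7426, 179.0381]), array([  2.8662, 157.8059]), np.float64(0.1187)]
post px [392. 260.] 56 encl [0.9006 0.1092 0.0122] med [0.8998 0.1074 0.0581] rect [array([900.6362, 107.5888]), array([21.3132, 14.6027]), np.float64(0.8015)]
```

```bash
cat > go.py <<'E'
import sys; from rig import env; import numpy as np
# usage: go.py yawdeg|- x y z [x y z ...] : fractions from the present pose
s=env.observe(); R=np.array(s["tool_rot"]); p=np.array(s["position"])
yaw=np.degrees(np.arctan2(R[1,1],R[0,1])); a=sys.argv[1:]
print("t",round(s["time_s"],2),"p",p.round(4),"yaw",yaw.round(2),"R2",R[2].round(4),"w",round(s["grip_width"],4),"F",np.round(s["ft_force"],1),"g",round(float(np.max(s["gripper_force"])),1),"q",np.round(s["q"],0))
if len(a)>1:
    if a[0]!="-": print("wz",((yaw-float(a[0])+90)%180-90)/45)
    for q in np.array(a[1:],float).reshape(-1,3): print(q,"->",(R.T@(q-p)/.3).round(4), "rows",np.ceil(np.linalg.norm(q-p)/.0417))
E
python3 go.py 69 .36 .23 .30 .52 -.05 .33
```

```text
t 0.2 p [0.1987 0.5127 0.2309] yaw 68.81 R2 [ 2.e-04 -9.e-04 -1.e+00] w 0.0854 F [ 0.8 -0.   0.4] g 0.0 q [ 56.  22.  74.  -0.  84. -12.]
wz -0.004154905038155082
[0.36 0.23 0.3 ] -> [-0.8419 -0.6844 -0.2298] rows 8.0
[ 0.52 -0.05  0.33] -> [-1.6764 -1.362  -0.3293] rows 16.0
```

Request:
{"op": "step_arm", "data": {
  "targets": [
    [[-0.84,-0.685,-0.23],[0,0,0]],
    [[-0.84,-0.685,-0.23],[0,0,0]],
    [[-0.84,-0.685,-0.23],[0,0,0]],
    [[-0.84,-0.685,-0.23],[0,0,0]],
    [[-0.84,-0.685,-0.23],[0,0,0]],
    [[-0.84,-0.685,-0.23],[0,0,0]],
    [[-0.84,-0.685,-0.23],[0,0,0]],
    [[-0.84,-0.685,-0.23],[0,0,0]]
  ],
  "jaw": 85,
  "grip_force": 60
}}

```text
time_s: 0.87
position: [0.3598, 0.2282, 0.3008]
tool_rot: [[-0.932, 0.361, 0.0], [0.361, 0.932, 0.0], [-0.0, 0.0, -1.0]]
ft_force: [0.5, 1.2, 0.9]
grip_width: 0.085
gripper_force: 0.0
```

Request:
{"op": "step_arm", "data": {
  "targets": [
    [[-0.835,-0.678,-0.1],[0,0,0]],
    [[-0.835,-0.678,-0.1],[0,0,0]],
    [[-0.835,-0.678,-0.1],[0,0,0]],
    [[-0.835,-0.678,-0.1],[0,0,0]],
    [[-0.835,-0.678,-0.1],[0,0,0]],
    [[-0.835,-0.678,-0.1],[0,0,0]],
    [[-0.835,-0.678,-0.1],[0,0,0]],
    [[-0.835,-0.678,-0.1],[0,0,0]],
    [[-0.835,-0.678,-0.1],[0,0,0]],
    [[-0.835,-0.678,-0.1],[0,0,0]]
  ]
}}

```text
time_s: 1.7
position: [0.5199, -0.0514, 0.3295]
tool_rot: [[-0.932, 0.364, -0.001], [0.364, 0.932, 0.001], [0.001, 0.0, -1.0]]
ft_force: [0.5, 0.5, 0.1]
grip_width: 0.0849
gripper_force: 0.0
```

```bash
python3 - <<'E'
from m import *
d=cam("wrist"); save(d,"w1",None,1.5); print(wheels(d)); print(-d["R"].T@d["t"])
P=pts(d); hsv=cv2.cvtColor(d["img"],cv2.COLOR_RGB2HSV)
m=(hsv[...,0]>10)&(hsv[...,0]<30)&(hsv[...,1]>90)&(abs(P[...,2]-.044)<.005)
for mm,s,c in comps(m,60):
    p=P[mm]; print(c,s[4],[np.round(v,4) for v in cv2.minEnclosingCircle(p[:,:2].astype(np.float32))],np.median(p,0))
E
```

```text
{'red': (array([ 0.4781, -0.0337,  0.1332]), 0.0301, 1815, array([ 0.4769, -0.033 ,  0.1332])), 'blue': (array([0.5646, 0.0077, 0.1333]), 0.0302, 1523, array([0.5625, 0.008 , 0.1333])), 'green': (array([ 0.5138, -0.1185,  0.1333]), 0.0299, 1530, array([ 0.5121, -0.117 ,  0.1333]))}
[ 0.45159442 -0.02519038  0.47264005]
[259.91735537 174.11019284] 363 [array([ 0.5358, -0.0538]), np.float64(0.0247)] [ 0.54080627 -0.05836198  0.0440537 ]
```

View pics/w1.png

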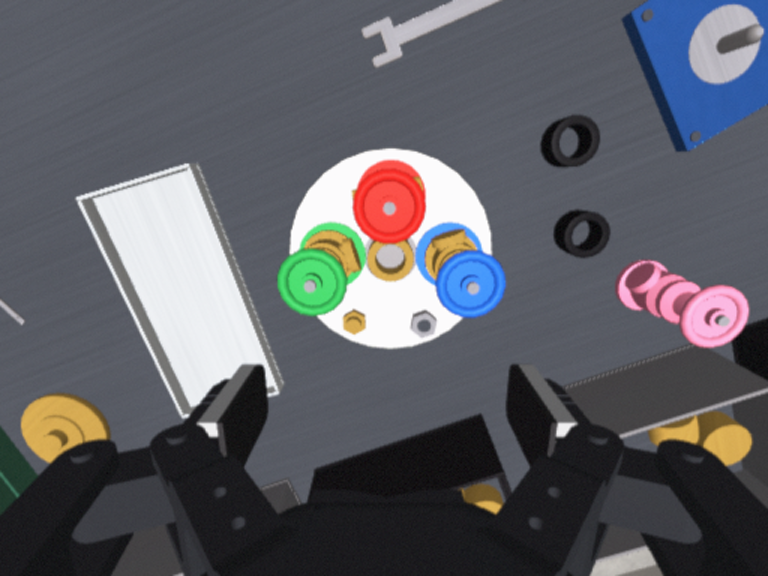

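The wrist picture (1.5x scale) shows the wheels at red (389,204), green (312,282) and blue (472,284), and the brass ring at (390,256). The fingers at the bottom are clear. All three views agree to about 2 mm, and that picture serves as the close check that the brass ring is the one I want.

```bash
python3 go.py - .5138 -.1185 .25 .5138 -.1185 .106; python3 - <<'E'
from m import *
# tray inner geometry by three views: rim points from top+scene
for n in("top","scene","wrist"):
    d=cam(n);P=pts(d);hsv=cv2.cvtColor(d["img"],cv2.COLOR_RGB2HSV)
    m=(hsv[...,1]<60)&(hsv[...,2]>100)&(P[...,2]>.012)&(P[...,2]<.03)&(abs(P[...,1]+.295)<.1)&(abs(P[...,0]-.5)<.18)
    print(n,[np.round(a,1) for a in cv2.minAreaRect((P[m][:,:2]*1000).astype(np.float32))],m.sum())
E
```

```text
t 1.75 p [ 0.5194 -0.0503  0.3299] yaw 68.76 R2 [ 1.1e-03  1.0e-04 -1.0e+00] w 0.0849 F [-0.4  0.2 -0.1] g 0.0 q [-19.  16.  67.   0.  97. -87.]
[ 0.5138 -0.1185  0.25  ] -> [-0.0653 -0.2189  0.2662] rows 3.0
[ 0.5138 -0.1185  0.106 ] -> [-0.0658 -0.2189  0.7462] rows 6.0
top [array([ 449.7, -221.9]), array([  5.6, 127.7]), np.float64(84.3)] 215
scene [array([ 501.8, -293.6]), array([129.9, 286.6]), np.float64(84.2)] 989
wrist [array([ 501.7, -292.9]), array([131.6, 279.9]), np.float64(84.2)] 2249
```

Request:
{"op": "step_arm", "data": {
  "targets": [
    [[-0.065,-0.219,0.266],[0,0,0]],
    [[-0.065,-0.219,0.266],[0,0,0]],
    [[-0.065,-0.219,0.266],[0,0,0]],
    [[-0.065,-0.219,0.266],[0,0,0]],
    [[-0.065,-0.219,0.35],[0,0,0]],
    [[-0.065,-0.219,0.45],[0,0,0]],
    [[-0.065,-0.219,0.55],[0,0,0]],
    [[-0.065,-0.219,0.65],[0,0,0]],
    [[-0.065,-0.219,0.746],[0,0,0]],
    [[-0.065,-0.219,0.746],[0,0,0]]
  ]
}}

```text
time_s: 2.73
position: [0.5122, -0.1162, 0.1033]
tool_rot: [[-0.933, 0.36, -0.006], [0.36, 0.933, 0.003], [0.007, 0.001, -1.0]]
ft_force: [-0.0, 0.2, -0.2]
grip_width: 0.0852
gripper_force: 0.0
```

Request:
{"op": "step_arm", "data": {
  "targets": [
    [[0,0,0],[0,0,0]],
    [[0,0,0],[0,0,0]],
    [[0,0,0],[0,0,0]],
    [[0,0,0],[0,0,0]],
    [[0,0,0],[0,0,0]],
    [[0,0,0],[0,0,0]],
    [[0,0,0],[0,0,0]],
    [[0,0,0],[0,0,0]]
  ],
  "jaw": 50,
  "grip_force": 60
}}

```text
time_s: 3.4
position: [0.5152, -0.1184, 0.1094]
tool_rot: [[-0.932, 0.361, 0.005], [0.361, 0.932, -0.002], [-0.005, 0.0, -1.0]]
ft_force: [-1.3, 2.5, 6.1]
grip_width: 0.0581
gripper_force: 64.1
```

```bash
python3 go.py - .5138 -.1185 .106
```

```text
t 3.4 p [ 0.5152 -0.1184  0.1094] yaw 68.82 R2 [-5.1e-03  3.0e-04 -1.0e+00] w 0.0581 F [-1.3  2.5  6.1] g 64.1 q [-26.  27.  89.   0.  64. -95.]
[ 0.5138 -0.1185  0.106 ] -> [ 0.0044 -0.0019  0.0112] rows 1.0
```

Request:
{"op": "step_arm", "data": {
  "targets": [
    [[0,0,-0.05],[0,0,0]],
    [[0,0,-0.15],[0,0,0]],
    [[0,0,-0.28],[0,0,0]],
    [[0,0,-0.41],[0,0,0]],
    [[0,0,-0.5],[0,0,0]],
    [[0,0,-0.5],[0,0,0]],
    [[0,0,-0.5],[0,0,0]]
  ]
}}

```text
time_s: 3.98
position: [0.514, -0.1182, 0.258]
tool_rot: [[-0.932, 0.361, 0.003], [0.361, 0.932, -0.001], [-0.003, -0.0, -1.0]]
ft_force: [0.6, -0.3, -7.2]
grip_width: 0.0583
gripper_force: 67.0
```

```bash
python3 go.py - .5896 -.3019 .25 .5896 -.3019 .15; python3 - <<'E'
from m import *
d=cam("scene"); save(d,"s2",(140,90,360,260),3)
E
```

```text
t 3.98 p [ 0.514  -0.1182  0.258 ] yaw 68.83 R2 [-3.3e-03 -3.0e-04 -1.0e+00] w 0.0583 F [ 0.6 -0.3 -7.2] g 67.0 q [-26.  18.  75.   0.  86. -95.]
[ 0.5896 -0.3019  0.25  ] -> [-0.4561 -0.48    0.0283] rows 5.0
[ 0.5896 -0.3019  0.15  ] -> [-0.455  -0.4799  0.3616] rows 6.0
```

View pics/s2.png

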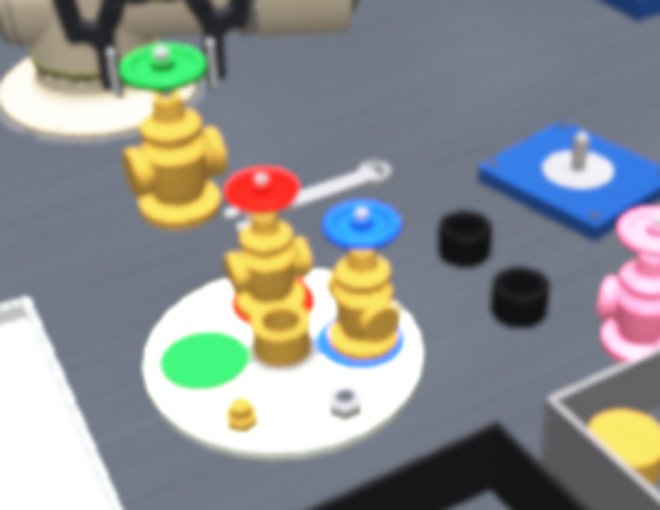

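The green valve hangs upright in the fingers at (163,65). Its pad at (205,360) is free and the others are untouched.

Request:
{"op": "step_arm", "data": {
  "targets": [
    [[-0.05,-0.05,0.02],[0,0,0]],
    [[-0.13,-0.14,0.02],[0,0,0]],
    [[-0.22,-0.23,0.02],[0,0,0]],
    [[-0.31,-0.33,0.02],[0,0,0]],
    [[-0.4,-0.42,0.02],[0,0,0]],
    [[-0.455,-0.48,0.06],[0,0,0]],
    [[-0.455,-0.48,0.16],[0,0,0]],
    [[-0.455,-0.48,0.28],[0,0,0]],
    [[-0.455,-0.48,0.36],[0,0,0]],
    [[-0.455,-0.48,0.36],[0,0,0]]
  ]
}}

```text
time_s: 4.87
position: [0.5862, -0.2999, 0.1399]
tool_rot: [[-0.932, 0.362, -0.013], [0.362, 0.932, 0.01], [0.015, 0.005, -1.0]]
ft_force: [-1.0, 0.1, -6.3]
grip_width: 0.0583
gripper_force: 67.1
```

```bash
python3 go.py - .5896 -.3019 .105 .5896 -.3019 .099; python3 - <<'E'
from m import *
d=cam("top"); print(wheels(d,.1,.25))
E
```

```text
t 4.87 p [ 0.5862 -0.2999  0.1399] yaw 68.79 R2 [ 0.0154  0.0045 -0.9999] w 0.0583 F [-1.   0.1 -6.3] g 67.1 q [ -37.   37.   63.    0.   81. -106.]
[ 0.5896 -0.3019  0.105 ] -> [-0.0148 -0.0026  0.1162] rows 1.0
[ 0.5896 -0.3019  0.099 ] -> [-0.0151 -0.0027  0.1362] rows 1.0
{'blue': (array([0.5622, 0.0101, 0.1326]), 0.0292, 711, array([0.562 , 0.0097, 0.1326])), 'green': (array([ 0.5763, -0.2826,  0.163 ]), 0.0165, 142, array([ 0.5796, -0.2801,  0.1628]))}
```

Request:
{"op": "step_arm", "data": {
  "targets": [
    [[0,0,0],[0,0,0]],
    [[0,0,0.04],[0,0,0]],
    [[0,0,0.08],[0,0,0]],
    [[0,0,0.12],[0,0,0]],
    [[0,0,0.14],[0,0,0]],
    [[0,0,0.155],[0,0,0]],
    [[0,0,0.165],[0,0,0]],
    [[0,0,0.165],[0,0,0]],
    [[0,0,0.165],[0,0,0]],
    [[0,0,0.165],[0,0,0]]
  ]
}}

```text
time_s: 5.75
position: [0.5895, -0.3022, 0.0998]
tool_rot: [[-0.932, 0.361, 0.001], [0.361, 0.932, -0.001], [-0.001, -0.0, -1.0]]
ft_force: [-0.4, 0.2, -4.8]
grip_width: 0.0582
gripper_force: 67.4
```

```bash
python3 go.py - .5896 -.3019 .097
```

```text
t 5.75 p [ 0.5895 -0.3022  0.0998] yaw 68.81 R2 [-1.3e-03 -4.0e-04 -1.0e+00] w 0.0582 F [-0.4  0.2 -4.8] g 67.4 q [ -37.   39.   66.   -0.   75. -106.]
[ 0.5896 -0.3019  0.097 ] -> [-0.      0.0011  0.0094] rows 1.0
```

Request:
{"op": "step_arm", "data": {
  "targets": [
    [[0,0,0.004],[0,0,0]],
    [[0,0,0.008],[0,0,0]],
    [[0,0,0.011],[0,0,0]],
    [[0,0,0.011],[0,0,0]],
    [[0,0,0.011],[0,0,0]]
  ]
}}

```text
time_s: 6.17
position: [0.59, -0.3024, 0.0986]
tool_rot: [[-0.932, 0.361, 0.004], [0.361, 0.932, -0.002], [-0.004, -0.001, -1.0]]
ft_force: [-2.6, 2.1, 9.4]
grip_width: 0.0579
gripper_force: 68.9
```

Request:
{"op": "step_arm", "data": {
  "targets": [
    [[0,0,-0.005],[0,0,0]],
    [[0,0,-0.005],[0,0,0]],
    [[0,0,-0.005],[0,0,0]],
    [[0,0,-0.005],[0,0,0]],
    [[0,0,-0.05],[0,0,0]],
    [[0,0,-0.15],[0,0,0]],
    [[0,0,-0.28],[0,0,0]],
    [[0,0,-0.41],[0,0,0]],
    [[0,0,-0.5],[0,0,0]],
    [[0,0,-0.5],[0,0,0]]
  ],
  "jaw": 85
}}

```text
time_s: 7.0
position: [0.5905, -0.3029, 0.2527]
tool_rot: [[-0.932, 0.361, 0.009], [0.361, 0.932, -0.007], [-0.011, -0.003, -1.0]]
ft_force: [0.3, 0.3, 1.0]
grip_width: 0.0847
gripper_force: 0.0
```

```bash
python3 go.py - .5646 .008 .25 .5646 .008 .106; python3 - <<'E'
from m import *
d=cam("wrist"); print(wheels(d,.08,.2))
d=cam("top"); print(wheels(d,.08,.2))
E
```

```text
t 7.0 p [ 0.5905 -0.3029  0.2527] yaw 68.82 R2 [-0.0112 -0.0033 -0.9999] w 0.0847 F [0.3 0.3 1. ] g 0.0 q [ -37.   33.   52.   -0.   94. -106.]
[0.5646 0.008  0.25  ] -> [4.551e-01 9.352e-01 8.000e-04] rows 8.0
[0.5646 0.008  0.106 ] -> [0.4605 0.9367 0.4808] rows 9.0
{'green': (array([ 0.5882, -0.3024,  0.1224]), 0.0299, 2368, array([ 0.5862, -0.3018,  0.1224]))}
{'red': (array([ 0.4775, -0.0312,  0.1327]), 0.0296, 755, array([ 0.4769, -0.0312,  0.1326])), 'blue': (array([0.5625, 0.0101, 0.1327]), 0.0292, 711, array([0.5619, 0.0096, 0.1327])), 'green': (array([ 0.587 , -0.3002,  0.1214]), 0.03, 688, array([ 0.586 , -0.2994,  0.1213]))}
```

```bash
sed -i 's/^if len(a)>1:/y=np.radians(yaw); R=np.array([[-np.sin(y),np.cos(y),0],[np.cos(y),np.sin(y),0],[0,0,-1]])\nif len(a)>1:/' go.py; python3 go.py - .5646 .008 .25 .5646 .008 .106
```

```text
t 7.1 p [ 0.5893 -0.3021  0.2464] yaw 68.81 R2 [-1.7e-03 -5.0e-04 -1.0e+00] w 0.085 F [ 0.6 -0.3 -0.2] g 0.0 q [ -37.   33.   52.   -0.   94. -106.]
[0.5646 0.008  0.25  ] -> [ 0.4504  0.9339 -0.0122] rows 8.0
[0.5646 0.008  0.106 ] -> [0.4504 0.9339 0.4678] rows 9.0
```

Request:
{"op": "step_arm", "data": {
  "targets": [
    [[0.05,0.1,-0.012],[0,0,0]],
    [[0.11,0.22,-0.012],[0,0,0]],
    [[0.17,0.34,-0.012],[0,0,0]],
    [[0.23,0.46,-0.012],[0,0,0]],
    [[0.29,0.58,-0.012],[0,0,0]],
    [[0.34,0.7,-0.012],[0,0,0]],
    [[0.4,0.82,-0.012],[0,0,0]],
    [[0.45,0.934,-0.012],[0,0,0]],
    [[0.45,0.934,-0.012],[0,0,0]],
    [[0.45,0.934,-0.012],[0,0,0]]
  ]
}}

```text
time_s: 7.93
position: [0.5639, 0.0098, 0.2479]
tool_rot: [[-0.934, 0.358, -0.003], [0.358, 0.934, 0.0], [0.003, -0.001, -1.0]]
ft_force: [-0.2, -0.4, -0.6]
grip_width: 0.0853
gripper_force: 0.0
```

```bash
python3 - <<'E'
from m import *
d=cam("wrist"); print(wheels(d,.08,.2))
E
python3 go.py - .5646 .008 .25 .5646 .008 .106
```

```text
{'red': (array([ 0.4787, -0.0331,  0.1334]), 0.03, 3217, array([ 0.4778, -0.0319,  0.1333])), 'blue': (array([0.5645, 0.0078, 0.1334]), 0.03, 2617, array([0.5628, 0.0088, 0.1334])), 'green': (array([ 0.5885, -0.3012,  0.1216]), 0.03, 1270, array([ 0.5866, -0.2948,  0.1215]))}
t 7.98 p [0.5642 0.0084 0.248 ] yaw 68.88 R2 [ 2.3e-03 -8.0e-04 -1.0e+00] w 0.0852 F [ 0.3 -0.9 -1. ] g 0.0 q [-11.  23.  70.  -0.  87. -80.]
[0.5646 0.008  0.25  ] -> [-0.0018 -0.0009 -0.0068] rows 1.0
[0.5646 0.008  0.106 ] -> [-0.0018 -0.0009  0.4732] rows 4.0
```

Request:
{"op": "step_arm", "data": {
  "targets": [
    [[0,0,0.1],[0,0,0]],
    [[0,0,0.2],[0,0,0]],
    [[0,0,0.3],[0,0,0]],
    [[0,0,0.4],[0,0,0]],
    [[0,0,0.47],[0,0,0]],
    [[0,0,0.47],[0,0,0]],
    [[0,0,0.47],[0,0,0]],
    [[0,0,0.47],[0,0,0]]
  ]
}}

```text
time_s: 8.65
position: [0.5653, 0.0072, 0.1094]
tool_rot: [[-0.932, 0.362, 0.002], [0.362, 0.932, -0.0], [-0.002, 0.0, -1.0]]
ft_force: [0.5, -1.0, -0.5]
grip_width: 0.0851
gripper_force: 0.0
```

Request:
{"op": "step_arm", "data": {
  "targets": [
    [[0,0,0],[0,0,0]],
    [[0,0,0],[0,0,0]],
    [[0,0,0],[0,0,0]],
    [[0,0,0],[0,0,0]],
    [[0,0,0],[0,0,0]],
    [[0,0,0],[0,0,0]],
    [[0,0,0],[0,0,0]],
    [[0,0,0],[0,0,0]]
  ],
  "jaw": 50
}}

```text
time_s: 9.32
position: [0.5652, 0.0079, 0.11]
tool_rot: [[-0.932, 0.361, 0.003], [0.361, 0.932, -0.001], [-0.003, 0.0, -1.0]]
ft_force: [-2.1, -0.1, 5.7]
grip_width: 0.058
gripper_force: 63.8
```

Request:
{"op": "step_arm", "data": {
  "targets": [
    [[0,0,-0.05],[0,0,0]],
    [[0,0,-0.15],[0,0,0]],
    [[0,0,-0.28],[0,0,0]],
    [[0,0,-0.41],[0,0,0]],
    [[0,0,-0.5],[0,0,0]],
    [[-0.01,-0.05,-0.5],[0,0,0]],
    [[-0.03,-0.15,-0.5],[0,0,0]],
    [[-0.04,-0.25,-0.5],[0,0,0]],
    [[-0.05,-0.32,-0.5],[0,0,0]],
    [[-0.05,-0.32,-0.5],[0,0,0]]
  ]
}}

```text
time_s: 10.15
position: [0.5429, -0.0902, 0.2583]
tool_rot: [[-0.931, 0.365, -0.001], [0.365, 0.931, -0.001], [0.0, -0.002, -1.0]]
ft_force: [-0.3, 0.4, -4.1]
grip_width: 0.0582
gripper_force: 66.5
```

```bash
python3 go.py - .502 -.293 .25 .502 -.293 .125; python3 - <<'E'
from m import *
d=cam("wrist"); print(wheels(d,.08,.3))
E
```

```text
t 10.15 p [ 0.5429 -0.0902  0.2583] yaw 68.61 R2 [ 4.0e-04 -1.5e-03 -1.0e+00] w 0.0582 F [-0.3  0.4 -4.1] g 66.5 q [-22.  21.  71.  -0.  88. -90.]
[ 0.502 -0.293  0.25 ] -> [-0.1198 -0.6793  0.0276] rows 5.0
[ 0.502 -0.293  0.125] -> [-0.1198 -0.6793  0.4442] rows 6.0
{'red': (array([ 0.4782, -0.0339,  0.1333]), 0.0301, 3171, array([ 0.4774, -0.034 ,  0.1333])), 'blue': (array([ 0.5429, -0.0904,  0.2817]), 0.0309, 9643, array([ 0.5385, -0.0885,  0.2817])), 'green': (array([ 0.5856, -0.3011,  0.1222]), 0.03, 926, array([ 0.5759, -0.2989,  0.1222]))}
```

Request:
{"op": "step_arm", "data": {
  "targets": [
    [[-0.02,-0.12,0.028],[0,0,0]],
    [[-0.04,-0.25,0.028],[0,0,0]],
    [[-0.06,-0.38,0.028],[0,0,0]],
    [[-0.09,-0.51,0.028],[0,0,0]],
    [[-0.11,-0.62,0.028],[0,0,0]],
    [[-0.12,-0.68,0.05],[0,0,0]],
    [[-0.12,-0.68,0.15],[0,0,0]],
    [[-0.12,-0.68,0.26],[0,0,0]],
    [[-0.12,-0.68,0.37],[0,0,0]],
    [[-0.12,-0.68,0.44],[0,0,0]]
  ]
}}

```text
time_s: 11.03
position: [0.503, -0.2884, 0.1232]
tool_rot: [[-0.933, 0.361, -0.003], [0.361, 0.933, 0.003], [0.004, 0.002, -1.0]]
ft_force: [-0.1, 0.4, -4.8]
grip_width: 0.058
gripper_force: 67.1
```

Request:
{"op": "step_arm", "data": {
  "targets": [
    [[0,0,0],[0,0,0]],
    [[0,0,0],[0,0,0]],
    [[0,0,0.03],[0,0,0]],
    [[0,0,0.05],[0,0,0]],
    [[0,0,0.07],[0,0,0]],
    [[0,0,0.075],[0,0,0]],
    [[0,0,0.08],[0,0,0]],
    [[0,0,0.08],[0,0,0]],
    [[0,0,0.08],[0,0,0]]
  ]
}}

```text
time_s: 11.78
position: [0.5038, -0.2902, 0.1026]
tool_rot: [[-0.932, 0.362, 0.0], [0.362, 0.932, -0.0], [-0.0, -0.0, -1.0]]
ft_force: [-0.6, 0.4, -4.3]
grip_width: 0.0576
gripper_force: 67.2
```

Request:
{"op": "step_arm", "data": {
  "targets": [
    [[0,0,0.005],[0,0,0]],
    [[0,0,0.01],[0,0,0]],
    [[0,0,0.014],[0,0,0]],
    [[0,0,0.017],[0,0,0]],
    [[0,0,0.017],[0,0,0]],
    [[0,0,0.017],[0,0,0]]
  ]
}}

```text
time_s: 12.28
position: [0.5043, -0.2903, 0.0992]
tool_rot: [[-0.932, 0.361, 0.002], [0.361, 0.932, -0.002], [-0.003, -0.001, -1.0]]
ft_force: [-1.9, 2.2, 10.0]
grip_width: 0.0578
gripper_force: 68.6
```

Contact, so release and go on to red (.4783, -.0335).

Request:
{"op": "step_arm", "data": {
  "targets": [
    [[0,0,-0.006],[0,0,0]],
    [[0,0,-0.006],[0,0,0]],
    [[0,0,-0.006],[0,0,0]],
    [[0,0,-0.006],[0,0,0]],
    [[0,0,-0.05],[0,0,0]],
    [[0,0,-0.15],[0,0,0]],
    [[0,0,-0.28],[0,0,0]],
    [[0,0,-0.41],[0,0,0]],
    [[0,0,-0.5],[0,0,0]],
    [[0,0,-0.5],[0,0,0]]
  ],
  "jaw": 85
}}

```text
time_s: 13.12
position: [0.5051, -0.2912, 0.2534]
tool_rot: [[-0.932, 0.361, 0.008], [0.361, 0.932, -0.007], [-0.01, -0.004, -1.0]]
ft_force: [0.8, -0.8, -0.5]
grip_width: 0.0851
gripper_force: 0.0
```

```bash
python3 - <<'E'
from m import *
d=cam("wrist"); print(wheels(d,.08,.3))
E
python3 go.py - .4783 -.0335 .25
```

```text
{'red': (array([ 0.4765, -0.0439,  0.1329]), 0.028, 1273, array([ 0.4748, -0.0534,  0.1329])), 'blue': (array([ 0.5037, -0.2903,  0.1224]), 0.0299, 2371, array([ 0.5018, -0.2893,  0.1223])), 'green': (array([ 0.5875, -0.3023,  0.1224]), 0.03, 1859, array([ 0.5851, -0.3015,  0.1224]))}
t 13.17 p [ 0.5044 -0.2907  0.25  ] yaw 68.82 R2 [-0.0057 -0.0021 -1.    ] w 0.0849 F [-0.  -0.5 -1.4] g 0.0 q [ -42.   24.   67.    0.   88. -110.]
[ 0.4783 -0.0335  0.25  ] -> [3.910e-01 7.678e-01 1.000e-04] rows 7.0
```

Request:
{"op": "step_arm", "data": {
  "targets": [
    [[0.05,0.11,0],[0,0,0]],
    [[0.12,0.23,0],[0,0,0]],
    [[0.18,0.35,0],[0,0,0]],
    [[0.24,0.47,0],[0,0,0]],
    [[0.3,0.59,0],[0,0,0]],
    [[0.36,0.7,0],[0,0,0]],
    [[0.391,0.768,0],[0,0,0]],
    [[0.391,0.768,0],[0,0,0]],
    [[0.391,0.768,0],[0,0,0]],
    [[0.391,0.768,0],[0,0,0]]
  ]
}}

```text
time_s: 14.0
position: [0.4775, -0.0333, 0.2464]
tool_rot: [[-0.932, 0.362, -0.001], [0.362, 0.932, 0.0], [0.001, -0.0, -1.0]]
ft_force: [0.7, 0.3, -0.3]
grip_width: 0.0854
gripper_force: 0.0
```

```bash
python3 - <<'E'
from m import *
d=cam("wrist"); print(wheels(d,.08,.3))
E
python3 go.py - .4783 -.0335 .107
```

```text
{'red': (array([ 0.4783, -0.0337,  0.1335]), 0.0297, 2619, array([ 0.4764, -0.0326,  0.1335])), 'blue': (array([ 0.5028, -0.2888,  0.1223]), 0.0303, 1381, array([ 0.4956, -0.2826,  0.1223])), 'green': (array([ 0.606 , -0.2969,  0.1229]), 0.0202, 279, array([ 0.6083, -0.2975,  0.1229]))}
t 14.05 p [ 0.4776 -0.0336  0.2465] yaw 68.76 R2 [ 1.2e-03 -3.0e-04 -1.0e+00] w 0.0851 F [-0.3  0.5 -0.3] g 0.0 q [-18.  14.  83.  -0.  83. -87.]
[ 0.4783 -0.0335  0.107 ] -> [-0.0019  0.0012  0.4651] rows 4.0
```

Request:
{"op": "step_arm", "data": {
  "targets": [
    [[0,0,0.1],[0,0,0]],
    [[0,0,0.2],[0,0,0]],
    [[0,0,0.3],[0,0,0]],
    [[0,0,0.4],[0,0,0]],
    [[0,0,0.46],[0,0,0]],
    [[0,0,0.46],[0,0,0]],
    [[0,0,0.46],[0,0,0]],
    [[0,0,0.46],[0,0,0]]
  ]
}}

```text
time_s: 14.72
position: [0.4783, -0.0336, 0.1102]
tool_rot: [[-0.932, 0.362, 0.002], [0.362, 0.932, -0.001], [-0.002, 0.0, -1.0]]
ft_force: [0.4, 0.7, 0.7]
grip_width: 0.0852
gripper_force: 0.0
```

Request:
{"op": "step_arm", "data": {
  "targets": [
    [[0,0,0],[0,0,0]],
    [[0,0,0],[0,0,0]],
    [[0,0,0],[0,0,0]],
    [[0,0,0],[0,0,0]],
    [[0,0,0],[0,0,0]],
    [[0,0,0],[0,0,0]],
    [[0,0,0],[0,0,0]],
    [[0,0,0],[0,0,0]]
  ],
  "jaw": 50
}}

```text
time_s: 15.38
position: [0.4782, -0.0331, 0.1107]
tool_rot: [[-0.932, 0.361, 0.003], [0.361, 0.932, -0.001], [-0.003, -0.0, -1.0]]
ft_force: [-1.7, -0.4, 8.8]
grip_width: 0.0582
gripper_force: 63.2
```

Request:
{"op": "step_arm", "data": {
  "targets": [
    [[0,0,-0.05],[0,0,0]],
    [[0,0,-0.15],[0,0,0]],
    [[0,0,-0.28],[0,0,0]],
    [[0,0,-0.41],[0,0,0]],
    [[0,0,-0.5],[0,0,0]],
    [[0,0,-0.5],[0,0,0]],
    [[0,0,-0.5],[0,0,0]]
  ]
}}

```text
time_s: 15.97
position: [0.4776, -0.0328, 0.2599]
tool_rot: [[-0.932, 0.361, 0.002], [0.361, 0.932, -0.001], [-0.002, 0.0, -1.0]]
ft_force: [0.3, -0.2, -4.9]
grip_width: 0.0582
gripper_force: 66.4
```

```bash
python3 go.py - .4144 -.2841 .25 .4144 -.2841 .105
```

```text
t 15.97 p [ 0.4776 -0.0328  0.2599] yaw 68.82 R2 [-2.2e-03  1.0e-04 -1.0e+00] w 0.0582 F [ 0.3 -0.2 -4.9] g 66.4 q [-18.  13.  82.   0.  85. -87.]
[ 0.4144 -0.2841  0.25  ] -> [-0.1064 -0.8571  0.033 ] rows 7.0
[ 0.4144 -0.2841  0.105 ] -> [-0.1064 -0.8571  0.5164] rows 8.0
```

Request:
{"op": "step_arm", "data": {
  "targets": [
    [[-0.01,-0.1,0],[0,0,0]],
    [[-0.03,-0.22,0],[0,0,0]],
    [[-0.04,-0.35,0],[0,0,0]],
    [[-0.06,-0.48,0],[0,0,0]],
    [[-0.07,-0.61,0],[0,0,0]],
    [[-0.09,-0.74,0],[0,0,0]],
    [[-0.106,-0.857,0.03],[0,0,0]],
    [[-0.106,-0.857,0.05],[0,0,0]],
    [[-0.106,-0.857,0.05],[0,0,0]]
  ]
}}

```text
time_s: 16.72
position: [0.4128, -0.2846, 0.2406]
tool_rot: [[-0.931, 0.364, -0.005], [0.364, 0.931, 0.005], [0.006, 0.003, -1.0]]
ft_force: [0.6, -0.6, -3.9]
grip_width: 0.0582
gripper_force: 67.2
```

Request:
{"op": "step_arm", "data": {
  "targets": [
    [[0,0,0.06],[0,0,0]],
    [[0,0,0.16],[0,0,0]],
    [[0,0,0.27],[0,0,0]],
    [[0,0,0.37],[0,0,0]],
    [[0,0,0.43],[0,0,0]],
    [[0,0,0.45],[0,0,0]],
    [[0,0,0.465],[0,0,0]],
    [[0,0,0.465],[0,0,0]],
    [[0,0,0.465],[0,0,0]],
    [[0,0,0.465],[0,0,0]]
  ]
}}

```text
time_s: 17.55
position: [0.4148, -0.2843, 0.1059]
tool_rot: [[-0.932, 0.361, 0.002], [0.361, 0.932, -0.002], [-0.002, -0.001, -1.0]]
ft_force: [0.5, 0.5, -4.0]
grip_width: 0.0583
gripper_force: 67.2
```

```bash
python3 go.py - .4144 -.2841 .0995
```

```text
t 17.55 p [ 0.4148 -0.2843  0.1059] yaw 68.82 R2 [-0.002 -0.001 -1.   ] w 0.0583 F [ 0.5  0.5 -4. ] g 67.2 q [ -48.   25.   93.    0.   62. -117.]
[ 0.4144 -0.2841  0.0995] -> [0.0015 0.0003 0.0212] rows 1.0
```

Request:
{"op": "step_arm", "data": {
  "targets": [
    [[0,0,0.008],[0,0,0]],
    [[0,0,0.014],[0,0,0]],
    [[0,0,0.019],[0,0,0]],
    [[0,0,0.022],[0,0,0]],
    [[0,0,0.024],[0,0,0]],
    [[0,0,0.024],[0,0,0]],
    [[0,0,0.024],[0,0,0]]
  ]
}}

```text
time_s: 18.13
position: [0.4149, -0.2845, 0.0998]
tool_rot: [[-0.932, 0.361, 0.003], [0.361, 0.932, -0.002], [-0.003, -0.001, -1.0]]
ft_force: [-4.0, 4.4, 18.3]
grip_width: 0.0579
gripper_force: 69.5
```

Request:
{"op": "step_arm", "data": {
  "targets": [
    [[0,0,-0.006],[0,0,0]],
    [[0,0,-0.008],[0,0,0]],
    [[0,0,-0.008],[0,0,0]],
    [[0,0,-0.008],[0,0,0]],
    [[0,0,-0.05],[0,0,0]],
    [[0,0,-0.15],[0,0,0]],
    [[0,0,-0.28],[0,0,0]],
    [[0,0,-0.41],[0,0,0]],
    [[0,0,-0.5],[0,0,0]],
    [[0,0,-0.5],[0,0,0]]
  ],
  "jaw": 85
}}

```text
time_s: 18.97
position: [0.4157, -0.2854, 0.253]
tool_rot: [[-0.932, 0.361, 0.007], [0.361, 0.932, -0.008], [-0.009, -0.005, -1.0]]
ft_force: [0.4, -0.2, -0.1]
grip_width: 0.0849
gripper_force: 0.0
```

```bash
cat > pads.py <<'E'
from m import *
def pads(d):
    P=pts(d); hsv=cv2.cvtColor(d["img"],cv2.COLOR_RGB2HSV)
    for k,f in HUES.items():
        m=f(hsv[...,0].astype(int))&(hsv[...,1]>110)&(abs(P[...,2]-.015)<.008)&(np.hypot(P[...,0]-.536,P[...,1]+.053)<.14)
        c=comps(m,100)
        if c:
            mm=max(c,key=lambda q:q[1][4])[0]; cn=max(cv2.findContours(mm.astype(np.uint8),0,1)[0],key=len)
            q=np.array([ray(d,*v,.015)[:2] for v in cn[:,0]],np.float32)
            (cx,cy),r=cv2.minEnclosingCircle(q); e=cv2.fitEllipse(q*1000)
            print(" ",k,"encl",np.round([cx,cy,r],4),"ell",np.round(e[0],1),np.round(e[1],1))
def ring(d,h,lo=.6):
    P=pts(d); hsv=cv2.cvtColor(d["img"],cv2.COLOR_RGB2HSV)
    m=(hsv[...,0]>10)&(hsv[...,0]<30)&(hsv[...,1]>90)&(abs(P[...,2]-h)<.006)&(P[...,0]<lo)
    for mm,s,c in comps(m,60):
        p=P[mm]; (cx,cy),r=cv2.minEnclosingCircle(p[:,:2].astype(np.float32)); print("  ring",c.round(),s[4],np.round([cx,cy,r],4))
E
python3 - <<'E'
from pads import *
for n in ("wrist","top","scene"):
    d=cam(n); print(n,wheels(d,.08,.3)); pads(d); ring(d,.044)
E
python3 go.py - .536 -.0535 .25
```

```text
wrist {'red': (array([ 0.4148, -0.2845,  0.1224]), 0.0298, 2357, array([ 0.4132, -0.2839,  0.1224])), 'blue': (array([ 0.5032, -0.2902,  0.1225]), 0.0299, 1855, array([ 0.5008, -0.2891,  0.1225])), 'green': (array([ 0.587 , -0.3023,  0.1223]), 0.0301, 1197, array([ 0.58  , -0.2965,  0.1223]))}
  red encl [ 0.4769 -0.0309  0.0381] ell [476.8 -30.8] [74.2 74.9]
  blue encl [0.5618 0.007  0.0382] ell [562.9   9.9] [65.8 76.7]
  green encl [ 0.5138 -0.1159  0.0378] ell [ 514.2 -116.1] [72.6 74.3]
  ring [451. 191.] 739 [ 0.5352 -0.0553  0.0251]
top {'red': (array([ 0.4143, -0.2826,  0.1215]), 0.0296, 712, array([ 0.4121, -0.2798,  0.1214])), 'blue': (array([ 0.5024, -0.2883,  0.1213]), 0.0297, 709, array([ 0.502 , -0.2868,  0.1212])), 'green': (array([ 0.5872, -0.3008,  0.1214]), 0.0299, 685, array([ 0.5861, -0.2995,  0.1214]))}
  red encl [ 0.4778 -0.0291  0.0372] ell [476.2 -28.9] [69.  70.5]
  blue encl [0.5609 0.0082 0.036 ] ell [561.2   8.5] [69.3 69.6]
  green encl [ 0.5135 -0.1136  0.0358] ell [ 513.3 -113.9] [68.5 69.4]
  ring [280. 208.] 217 [ 0.5348 -0.0519  0.0241]
  ring [385. 226.] 63 [ 0.5031 -0.2713  0.03  ]
scene {'red': (array([ 0.4181, -0.2861,  0.1227]), 0.0303, 309, array([ 0.4221, -0.2882,  0.1226])), 'blue': (array([ 0.5049, -0.2912,  0.1227]), 0.0307, 355, array([ 0.5102, -0.2919,  0.1227])), 'green': (array([0.5258, 0.6974, 0.1117]), 0.1897, 940, array([0.5526, 0.6761, 0.1124]))}
  red encl [ 0.4771 -0.0304  0.0345] ell [472.1 -29.4] [54.5 65.4]
  blue encl [0.563  0.0055 0.0355] ell [563.3   6.3] [64.2 68.9]
  green encl [ 0.5155 -0.1149  0.0353] ell [ 515.1 -115.5] [64.9 68.4]
  ring [233. 198.] 171 [ 0.5391 -0.0562  0.0261]
t 19.12 p [ 0.4141 -0.2838  0.2467] yaw 68.81 R2 [ 1.1e-03  5.0e-04 -1.0e+00] w 0.0852 F [0.8 0.4 0.1] g 0.0 q [ -48.   16.   80.   -0.   84. -117.]
[ 0.536  -0.0535  0.25  ] -> [-0.1013  0.8628 -0.0109] rows 7.0
```

Request:
{"op": "step_arm", "data": {
  "targets": [
    [[-0.01,0.11,0],[0,0,0]],
    [[-0.03,0.23,0],[0,0,0]],
    [[-0.04,0.36,0],[0,0,0]],
    [[-0.06,0.49,0],[0,0,0]],
    [[-0.07,0.62,0],[0,0,0]],
    [[-0.09,0.75,0],[0,0,0]],
    [[-0.1,0.863,0],[0,0,0]],
    [[-0.1,0.863,0],[0,0,0]],
    [[-0.1,0.863,0],[0,0,0]],
    [[-0.1,0.863,0],[0,0,0]]
  ]
}}

```text
time_s: 19.95
position: [0.5354, -0.0538, 0.2462]
tool_rot: [[-0.932, 0.361, -0.003], [0.361, 0.932, 0.0], [0.003, -0.0, -1.0]]
ft_force: [-0.3, -0.2, -0.9]
grip_width: 0.0851
gripper_force: 0.0
```

```bash
python3 - <<'E'
from pads import *
d=cam("wrist"); pads(d); ring(d,.044); save(d,"w3",None,1.5)
P=pts(d); hsv=cv2.cvtColor(d["img"],cv2.COLOR_RGB2HSV)
w=(hsv[...,1]<40)&(hsv[...,2]>170)&(abs(P[...,2]-.012)<.005)&(abs(P[...,1]+.053)<.13)&(abs(P[...,0]-.536)<.13)
print("board",cv2.minEnclosingCircle(P[w][:,:2].astype(np.float32)))
E
python3 go.py - .536 -.0535 .1 .536 -.0535 .02
```

```text
red encl [ 0.4774 -0.0309  0.0377] ell [477.3 -30.8] [73.6 73.8]
  blue encl [0.5622 0.0068 0.0379] ell [562.6   6.6] [73.5 74.2]
  green encl [ 0.5149 -0.116   0.0374] ell [ 514.7 -116.1] [72.7 73.5]
  ring [ 76. 145.] 195 [ 0.4207 -0.2556  0.0178]
  ring [258. 173.] 683 [ 0.5361 -0.0541  0.0248]
  ring [ 97. 209.] 296 [ 0.5047 -0.2738  0.0334]
  ring [120. 257.] 194 [ 0.5809 -0.2858  0.024 ]
board ((0.5386307239532471, -0.054747968912124634), 0.11476073414087296)
t 20.0 p [ 0.5354 -0.0543  0.2466] yaw 68.76 R2 [ 1.9e-03 -4.0e-04 -1.0e+00] w 0.0852 F [-0.2 -0.7  0.6] g 0.0 q [-18.  20.  75.  -0.  86. -87.]
[ 0.536  -0.0535  0.1   ] -> [-0.001   0.0033  0.4887] rows 4.0
[ 0.536  -0.0535  0.02  ] -> [-0.001   0.0033  0.7553] rows 6.0
```

View pics/w3.png

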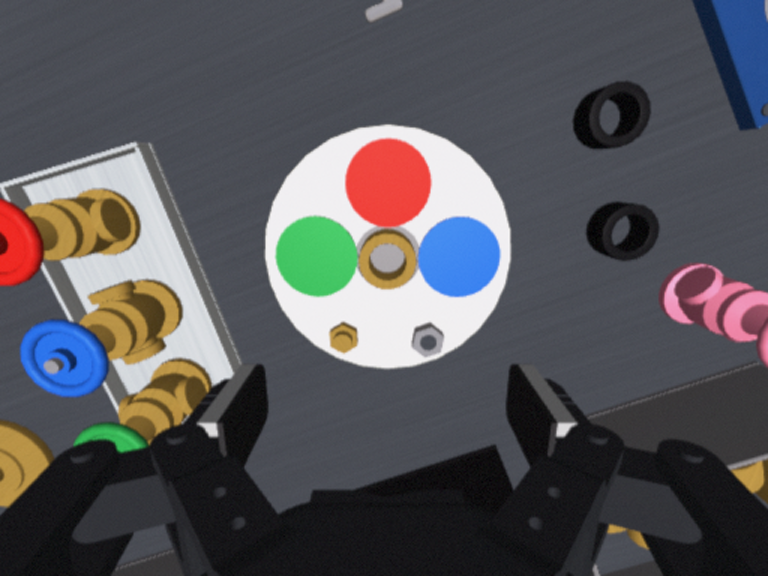

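The picture (1.5x scale) shows the brass ring alone at (387,258), the three pads free, the three valves standing in the tray, and the black rings at (612,115) and (623,230) untouched.

Request:
{"op": "step_arm", "data": {
  "targets": [
    [[0,0,0.12],[0,0,0]],
    [[0,0,0.25],[0,0,0]],
    [[0,0,0.38],[0,0,0]],
    [[0,0,0.48],[0,0,0]],
    [[0,0,0.56],[0,0,0]],
    [[0,0,0.62],[0,0,0]],
    [[0,0,0.67],[0,0,0]],
    [[0,0,0.71],[0,0,0]],
    [[0,0,0.74],[0,0,0]],
    [[0,0,0.74],[0,0,0]]
  ]
}}

```text
time_s: 20.83
position: [0.5347, -0.0543, 0.0239]
tool_rot: [[-0.932, 0.363, -0.003], [0.363, 0.932, 0.001], [0.003, -0.0, -1.0]]
ft_force: [-0.3, -0.3, -0.3]
grip_width: 0.0851
gripper_force: 0.0
```

Request:
{"op": "step_arm", "data": {
  "targets": [
    [[0,0,0.01],[0,0,0]],
    [[0,0,0.02],[0,0,0]],
    [[0,0,0.03],[0,0,0]],
    [[0,0,0.03],[0,0,0]],
    [[0,0,0.03],[0,0,0]]
  ]
}}

```text
time_s: 21.25
position: [0.536, -0.0535, 0.0167]
tool_rot: [[-0.932, 0.361, 0.0], [0.361, 0.932, -0.0], [-0.0, 0.0, -1.0]]
ft_force: [0.5, 0.4, -0.5]
grip_width: 0.0852
gripper_force: 0.0
```

```bash
python3 go.py - .536 -.054 .0125
```

```text
t 21.25 p [ 0.536  -0.0535  0.0167] yaw 68.82 R2 [-4.e-04  0.e+00 -1.e+00] w 0.0852 F [ 0.5  0.4 -0.5] g 0.0 q [-18.  35.  92.   0.  53. -87.]
[ 0.536  -0.054   0.0125] -> [-0.0007 -0.0014  0.0141] rows 1.0
```

Close there, with pads near the upper half of the ring, 3 mm lower.

Request:
{"op": "step_arm", "data": {
  "targets": [
    [[0,0,0.006],[0,0,0]],
    [[0,0,0.01],[0,0,0]],
    [[0,0,0.01],[0,0,0]],
    [[0,0,0.01],[0,0,0]]
  ]
}}

```text
time_s: 21.58
position: [0.5359, -0.0535, 0.0135]
tool_rot: [[-0.932, 0.361, -0.0], [0.361, 0.932, 0.0], [0.0, -0.0, -1.0]]
ft_force: [0.4, -0.6, 0.1]
grip_width: 0.085
gripper_force: 0.0
```

Request:
{"op": "step_arm", "data": {
  "targets": [
    [[0,0,0],[0,0,0]],
    [[0,0,0],[0,0,0]],
    [[0,0,0],[0,0,0]],
    [[0,0,0],[0,0,0]],
    [[0,0,0],[0,0,0]],
    [[0,0,0],[0,0,0]],
    [[0,0,0],[0,0,0]],
    [[0,0,0],[0,0,0]],
    [[0,0,0],[0,0,0]]
  ],
  "jaw": 40,
  "grip_force": 50
}}

```text
time_s: 22.33
position: [0.536, -0.0536, 0.0139]
tool_rot: [[-0.932, 0.361, 0.001], [0.361, 0.932, -0.0], [-0.001, -0.0, -1.0]]
ft_force: [-1.4, 0.5, 6.3]
grip_width: 0.0481
gripper_force: 52.1
```

Request:
{"op": "step_arm", "data": {
  "targets": [
    [[0,0,-0.03],[0,0,0]],
    [[0,0,-0.1],[0,0,0]],
    [[0,0,-0.2],[0,0,0]],
    [[0,0,-0.33],[0,0,0]],
    [[0,0,-0.46],[0,0,0]],
    [[0,0,-0.55],[0,0,0]],
    [[0,0,-0.6],[0,0,0]],
    [[0,0,-0.6],[0,0,0]],
    [[0,0,-0.6],[0,0,0]]
  ]
}}

```text
time_s: 23.08
position: [0.5356, -0.0534, 0.1934]
tool_rot: [[-0.932, 0.361, 0.0], [0.361, 0.932, -0.0], [-0.0, 0.0, -1.0]]
ft_force: [-0.9, 0.0, -3.2]
grip_width: 0.048
gripper_force: 52.2
```

```bash
python3 - <<'E'
from m import *
for n in("top","scene"):
    d=cam(n);P=pts(d);hsv=cv2.cvtColor(d["img"],cv2.COLOR_RGB2HSV);z=P[...,2]
    m=(z>.051)&(z<.066)&(np.hypot(P[...,0]-.462,P[...,1]-.322)<.03); p=P[m]
    print(n,"post",cv2.minEnclosingCircle(p[:,:2].astype(np.float32)),p.mean(0),m.sum())
    m=(np.hypot(P[...,0]-.462,P[...,1]-.322)<.05)&(hsv[...,1]<80)&(abs(z-.02)<.004)
    print("disc",cv2.minEnclosingCircle(P[m][:,:2].astype(np.float32)))
E
python3 go.py - .4622 .3225 .2
```

```text
top post ((0.4617074131965637, 0.3246736228466034), 0.008391886949539185) [0.46122056 0.32347372 0.05693339] 55
disc ((0.46063143014907837, 0.3245600461959839), 0.034991513937711716)
scene post ((0.46772974729537964, 0.3176175355911255), 0.006262622773647308) [0.46561901 0.31841523 0.05657748] 19
disc ((0.4601042866706848, 0.32458972930908203), 0.037719227373600006)
t 23.18 p [ 0.5351 -0.0533  0.1919] yaw 68.81 R2 [ 3.2e-03 -1.0e-04 -1.0e+00] w 0.0485 F [ 0.8 -0.5 -2.2] g 52.2 q [-18.  23.  80.   0.  78. -87.]
[0.4622 0.3225 0.2   ] -> [ 0.6794  1.08   -0.027 ] rows 10.0
```

Request:
{"op": "step_arm", "data": {
  "targets": [
    [[0.06,0.1,0],[0,0,0]],
    [[0.12,0.2,0],[0,0,0]],
    [[0.19,0.3,0],[0,0,0]],
    [[0.25,0.4,0],[0,0,0]],
    [[0.31,0.5,0],[0,0,0]],
    [[0.38,0.6,0],[0,0,0]],
    [[0.44,0.7,0],[0,0,0]],
    [[0.5,0.8,0],[0,0,0]],
    [[0.55,0.88,0],[0,0,0]],
    [[0.55,0.88,0],[0,0,0]]
  ]
}}

```text
time_s: 24.02
position: [0.4755, 0.2563, 0.1917]
tool_rot: [[-0.934, 0.357, -0.003], [0.357, 0.934, 0.001], [0.003, -0.001, -1.0]]
ft_force: [-0.5, -0.2, -2.1]
grip_width: 0.0484
gripper_force: 52.4
```

Request:
{"op": "step_arm", "data": {
  "targets": [
    [[0,0,0],[0,0,0]],
    [[0,0,0],[0,0,0]],
    [[0,0,0],[0,0,0]]
  ]
}}

```text
time_s: 24.27
position: [0.4775, 0.2513, 0.1928]
tool_rot: [[-0.932, 0.363, -0.001], [0.363, 0.932, -0.001], [0.001, -0.001, -1.0]]
ft_force: [-0.1, -0.4, -1.9]
grip_width: 0.0483
gripper_force: 52.4
```

```bash
python3 - <<'E'
from m import *
d=cam("wrist");P=pts(d);hsv=cv2.cvtColor(d["img"],cv2.COLOR_RGB2HSV);z=P[...,2]; save(d,"w4",None,1.5)
m=(z>.051)&(z<.066)&(np.hypot(P[...,0]-.462,P[...,1]-.322)<.03); p=P[m]
if len(p): print("post",cv2.minEnclosingCircle(p[:,:2].astype(np.float32)),p.mean(0),m.sum())
m=(np.hypot(P[...,0]-.462,P[...,1]-.322)<.05)&(hsv[...,1]<80)&(abs(z-.02)<.004)
print("disc",cv2.minEnclosingCircle(P[m][:,:2].astype(np.float32)))
m=(hsv[...,0]>10)&(hsv[...,0]<30)&(hsv[...,1]>90)&(z>.1); p=P[m]; print("ring",p.mean(0),p[:,2].max(),cv2.minEnclosingCircle(p[p[:,2]>np.percentile(p[:,2],60)-.004][:,:2].astype(np.float32)))
E
python3 go.py - .4622 .3225 .2
```

```text
post ((0.46153369545936584, 0.3223305344581604), 0.0075590298511087894) [0.46032527 0.32228176 0.05718889] 192
disc ((0.46181821823120117, 0.3230425715446472), 0.03434476628899574)
ring [0.47599306 0.25162436 0.21724943] 0.3358561863129446 ((0.45464348793029785, 0.25842687487602234), 0.04941790550947189)
t 24.32 p [0.4777 0.2512 0.193 ] yaw 68.72 R2 [ 8.e-04 -7.e-04 -1.e+00] w 0.0487 F [-0.2 -0.7 -2.7] g 52.4 q [ 15.  23.  80.  -0.  78. -54.]
[0.4622 0.3225 0.2   ] -> [ 0.1342  0.2027 -0.0232] rows 2.0
```

View pics/w4.png

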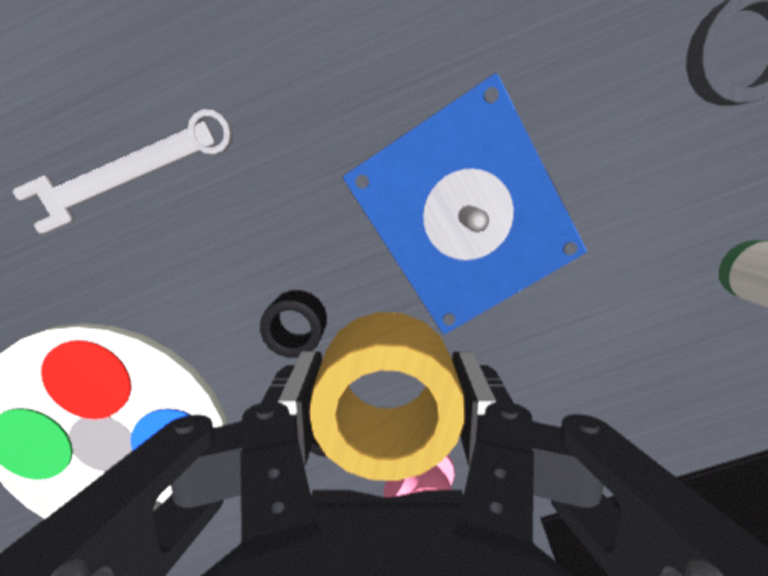

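The picture (1.5x scale) shows the ring held level at (388,400) and the post tip at (478,219) in the middle of the fixture's grey disc.

Request:
{"op": "step_arm", "data": {
  "targets": [
    [[0.07,0.1,0],[0,0,0]],
    [[0.136,0.203,0],[0,0,0]],
    [[0.136,0.203,0],[0,0,0]],
    [[0.136,0.203,0.1],[0,0,0]],
    [[0.136,0.203,0.2],[0,0,0]],
    [[0.136,0.203,0.3],[0,0,0]],
    [[0.136,0.203,0.34],[0,0,0]],
    [[0.136,0.203,0.34],[0,0,0]],
    [[0.136,0.203,0.34],[0,0,0]],
    [[0.136,0.203,0.34],[0,0,0]]
  ]
}}

```text
time_s: 25.15
position: [0.4624, 0.3237, 0.0928]
tool_rot: [[-0.932, 0.362, 0.002], [0.362, 0.932, 0.001], [-0.002, 0.002, -1.0]]
ft_force: [0.2, 0.8, -2.1]
grip_width: 0.0487
gripper_force: 52.8
```

```bash
python3 go.py - .4617 .3226 .03 .4617 .3226 .023; python3 - <<'E'
from h import *
d=cam("scene"); save(d,"s5",(280,90,400,190),5)
E
```

```text
t 25.15 p [0.4624 0.3237 0.0928] yaw 68.77 R2 [-0.0016  0.0016 -1.    ] w 0.0487 F [ 0.2  0.8 -2.1] g 52.8 q [ 23.  31.  84.   0.  65. -46.]
[0.4617 0.3226 0.03  ] -> [ 0.0008 -0.0041  0.2093] rows 2.0
[0.4617 0.3226 0.023 ] -> [ 0.0008 -0.0041  0.2326] rows 2.0
```

View pics/s5.png

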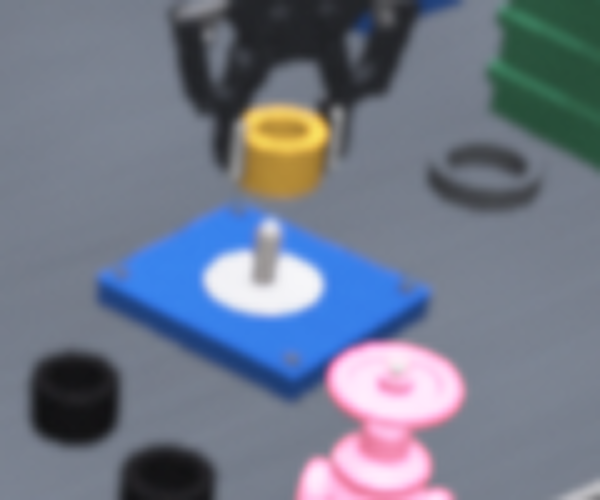

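The picture shows the ring at (283,150) above the post tip at (268,230), slightly to the right of it. I'll compare the two numerically in the same views before lowering.

```bash
python3 - <<'E'
from m import *
from rig import env
for n in("scene","top"):
    d=cam(n);P=pts(d);hsv=cv2.cvtColor(d["img"],cv2.COLOR_RGB2HSV)
    near=np.hypot(P[...,0]-.462,P[...,1]-.322)<.06
    mr=near&(hsv[...,0]>10)&(hsv[...,0]<30)&(hsv[...,1]>90)&(P[...,2]>.075)
    mp=near&(hsv[...,1]<80)&(P[...,2]>.03)&(P[...,2]<.066)
    right=d["R"][0]  # image right in world
    for nm,m in(("ring",mr),("post",mp)):
        p=P[m]
        if not len(p): print(n,nm,"none"); continue
        a=p@right; zz=p[:,2]; print(n,nm,len(p),"right-extent",a.min().round(4),a.max().round(4),"mid",((a.min()+a.max())/2).round(4),"z",zz.min().round(3),zz.max().round(3))
    print(right.round(3))
print(np.round(env.observe()["position"],4))
E
```

```text
scene ring 258 right-extent 0.4891 0.5391 mid 0.5141 z 0.093 0.288
scene post 53 right-extent 0.5053 0.5208 mid 0.513 z 0.03 0.062
[ 0.517  0.855 -0.023]
top ring 191 right-extent -0.3212 -0.2706 mid -0.2959 z 0.095 0.229
top post 11 right-extent -0.3081 -0.3039 mid -0.306 z 0.03 0.045
[ 0.024 -0.999  0.03 ]
[0.462  0.3239 0.0928]
```

Request:
{"op": "step_arm", "data": {
  "targets": [
    [[0,-0.007,0],[0,0,0]],
    [[0,-0.007,0.04],[0,0,0]],
    [[0,-0.007,0.08],[0,0,0]],
    [[0,-0.007,0.12],[0,0,0]],
    [[0,-0.007,0.16],[0,0,0]],
    [[0,-0.007,0.19],[0,0,0]],
    [[0,-0.007,0.21],[0,0,0]],
    [[0,-0.007,0.21],[0,0,0]],
    [[0,-0.007,0.21],[0,0,0]]
  ]
}}

```text
time_s: 26.05
position: [0.4608, 0.3219, 0.0288]
tool_rot: [[-0.932, 0.361, 0.0], [0.361, 0.932, 0.0], [-0.0, 0.0, -1.0]]
ft_force: [1.4, -0.1, -2.4]
grip_width: 0.0487
gripper_force: 52.8
```

Request:
{"op": "step_arm", "data": {
  "targets": [
    [[0,0,0.008],[0,0,0]],
    [[0,0,0.014],[0,0,0]],
    [[0,0,0.019],[0,0,0]],
    [[0,0,0.023],[0,0,0]],
    [[0,0,0.023],[0,0,0]],
    [[0,0,0.023],[0,0,0]]
  ]
}}

```text
time_s: 26.55
position: [0.4607, 0.3219, 0.022]
tool_rot: [[-0.932, 0.361, 0.0], [0.361, 0.932, 0.0], [-0.0, 0.0, -1.0]]
ft_force: [-1.2, -0.2, 2.5]
grip_width: 0.0485
gripper_force: 53.1
```

Request:
{"op": "step_arm", "data": {
  "targets": [
    [[0,0,0],[0,0,0]],
    [[0,0,0],[0,0,0]],
    [[0,0,0],[0,0,0]],
    [[0,0,0],[0,0,0]],
    [[0,0,0],[0,0,0]],
    [[0,0,-0.08],[0,0,0]],
    [[0,0,-0.2],[0,0,0]],
    [[0,0,-0.33],[0,0,0]],
    [[0,0,-0.46],[0,0,0]],
    [[0,0,-0.5],[0,0,0]]
  ],
  "jaw": 85
}}

```text
time_s: 27.38
position: [0.4622, 0.3226, 0.1775]
tool_rot: [[-0.932, 0.361, 0.008], [0.361, 0.932, 0.003], [-0.006, 0.006, -1.0]]
ft_force: [-0.3, 1.5, 0.8]
grip_width: 0.0846
gripper_force: 0.0
```

Request:
{"op": "step_arm", "data": {
  "targets": [
    [[0,0,-0.12],[0,0,0]],
    [[0,0,-0.24],[0,0,0]],
    [[0,0,-0.24],[0,0,0]],
    [[0,0,-0.24],[0,0,0]]
  ]
}}

```text
time_s: 27.72
position: [0.4611, 0.3221, 0.2453]
tool_rot: [[-0.932, 0.361, 0.004], [0.361, 0.932, 0.002], [-0.003, 0.003, -1.0]]
ft_force: [-0.5, 0.9, -0.3]
grip_width: 0.0849
gripper_force: 0.0
```

```bash
python3 - <<'E'
from pads import *
d=cam("wrist"); save(d,"w6",None,1.5)
P=pts(d);hsv=cv2.cvtColor(d["img"],cv2.COLOR_RGB2HSV);z=P[...,2]
near=np.hypot(P[...,0]-.462,P[...,1]-.322)<.04
m=near&(hsv[...,0]>10)&(hsv[...,0]<30)&(hsv[...,1]>90)&(z>.046)
print(cv2.minEnclosingCircle(P[m][:,:2].astype(np.float32)),np.percentile(z[m],[5,50,95]))
E
python3 go.py - .4148 -.2845 .25 .50 -.02 .26
```

```text
((0.46101871132850647, 0.32128357887268066), 0.024953387677669525) [0.04943005 0.05212056 0.0536297 ]
t 27.77 p [0.4605 0.3218 0.2435] yaw 68.81 R2 [-3.e-04  2.e-04 -1.e+00] w 0.085 F [ 0.7 -0.3 -0.5] g 0.0 q [ 23.  23.  71.  -0.  86. -46.]
[ 0.4148 -0.2845  0.25  ] -> [-0.5883 -1.9394 -0.0215] rows 15.0
[ 0.5  -0.02  0.26] -> [-0.5344 -1.0147 -0.0549] rows 9.0
```

View pics/w6.png

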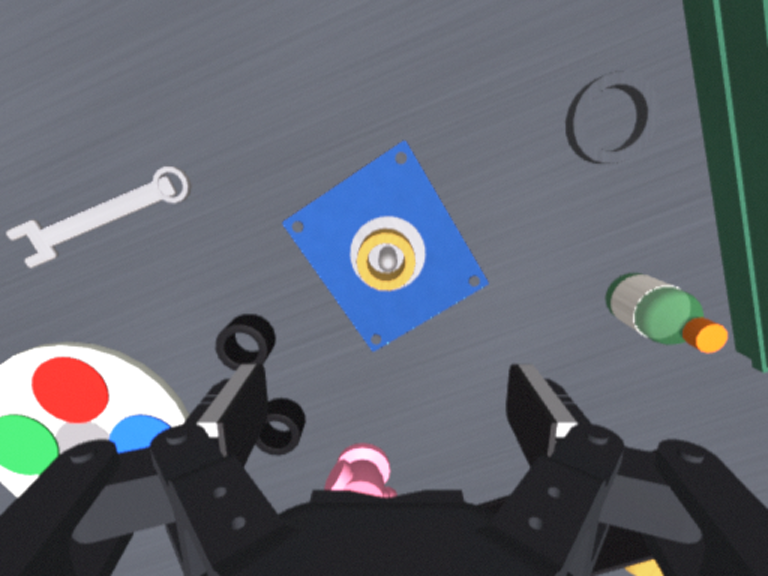

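The ring is over the post at (387,258), flat, with its top measured at z 0.052 m as it should be. Next I put back the valves, starting with red.

Request:
{"op": "step_arm", "data": {
  "targets": [
    [[-0.03,-0.1,0],[0,0,0]],
    [[-0.06,-0.2,0],[0,0,0]],
    [[-0.09,-0.32,0],[0,0,0]],
    [[-0.13,-0.44,0],[0,0,0]],
    [[-0.17,-0.56,0],[0,0,0]],
    [[-0.2,-0.68,0],[0,0,0]],
    [[-0.24,-0.8,0],[0,0,0]],
    [[-0.28,-0.92,0],[0,0,0]],
    [[-0.3,-1.0,0],[0,0,0]]
  ]
}}

```text
time_s: 28.52
position: [0.4353, 0.007, 0.2422]
tool_rot: [[-0.932, 0.363, -0.003], [0.363, 0.932, 0.0], [0.003, -0.001, -1.0]]
ft_force: [0.4, 0.0, -0.4]
grip_width: 0.0854
gripper_force: 0.0
```

Request:
{"op": "step_arm", "data": {
  "targets": [
    [[-0.03,-0.12,0],[0,0,0]],
    [[-0.07,-0.24,0],[0,0,0]],
    [[-0.1,-0.36,0],[0,0,0]],
    [[-0.14,-0.48,0],[0,0,0]],
    [[-0.18,-0.6,0],[0,0,0]],
    [[-0.21,-0.72,0],[0,0,0]],
    [[-0.25,-0.82,0],[0,0,0]],
    [[-0.28,-0.92,0],[0,0,0]],
    [[-0.288,-0.939,0],[0,0,0]],
    [[-0.288,-0.939,0],[0,0,0]]
  ]
}}

```text
time_s: 29.35
position: [0.4143, -0.2855, 0.2418]
tool_rot: [[-0.931, 0.364, -0.002], [0.364, 0.931, 0.002], [0.003, 0.001, -1.0]]
ft_force: [0.2, 0.4, -0.6]
grip_width: 0.0851
gripper_force: 0.0
```

Request:
{"op": "step_arm", "data": {
  "targets": [
    [[0,0,0],[0,0,0]],
    [[0,0,0],[0,0,0]]
  ]
}}

```text
time_s: 29.52
position: [0.4149, -0.2829, 0.2431]
tool_rot: [[-0.933, 0.36, -0.001], [0.36, 0.933, 0.001], [0.001, 0.001, -1.0]]
ft_force: [-0.7, -0.0, 0.0]
grip_width: 0.0849
gripper_force: 0.0
```

```bash
python3 - <<'E'
from m import *
d=cam("wrist"); print(wheels(d,.08,.3))
E
python3 go.py - .4148 -.2845 .098
```

```text
{'red': (array([ 0.4151, -0.2847,  0.1224]), 0.0298, 2506, array([ 0.4132, -0.2841,  0.1224])), 'blue': (array([ 0.5033, -0.2898,  0.1225]), 0.0301, 1965, array([ 0.5007, -0.2892,  0.1225])), 'green': (array([ 0.5862, -0.3018,  0.1221]), 0.0297, 912, array([ 0.5753, -0.2941,  0.1221]))}
t 29.57 p [ 0.415  -0.2828  0.2434] yaw 68.89 R2 [ 7.e-04  6.e-04 -1.e+00] w 0.085 F [ 0.9 -0.7 -0.7] g 0.0 q [ -48.   16.   80.    0.   83. -117.]
[ 0.4148 -0.2845  0.098 ] -> [-0.0015 -0.0054  0.4847] rows 4.0
```

Request:
{"op": "step_arm", "data": {
  "targets": [
    [[0,-0.003,0.1],[0,0,0]],
    [[0,-0.003,0.2],[0,0,0]],
    [[0,-0.003,0.3],[0,0,0]],
    [[0,-0.003,0.4],[0,0,0]],
    [[0,-0.003,0.484],[0,0,0]],
    [[0,-0.003,0.484],[0,0,0]],
    [[0,-0.003,0.484],[0,0,0]],
    [[0,-0.003,0.484],[0,0,0]]
  ]
}}

```text
time_s: 30.23
position: [0.4153, -0.2852, 0.1]
tool_rot: [[-0.933, 0.361, 0.002], [0.361, 0.933, -0.002], [-0.002, -0.001, -1.0]]
ft_force: [0.5, 0.6, 0.2]
grip_width: 0.0847
gripper_force: 0.0
```

Request:
{"op": "step_arm", "data": {
  "targets": [
    [[0,0,0],[0,0,0]],
    [[0,0,0],[0,0,0]],
    [[0,0,0],[0,0,0]],
    [[0,0,0],[0,0,0]],
    [[0,0,0],[0,0,0]],
    [[0,0,0],[0,0,0]],
    [[0,0,0],[0,0,0]],
    [[0,0,0],[0,0,0]]
  ],
  "jaw": 50,
  "grip_force": 60
}}

```text
time_s: 30.9
position: [0.4153, -0.2855, 0.1003]
tool_rot: [[-0.932, 0.361, 0.003], [0.361, 0.932, -0.002], [-0.003, -0.001, -1.0]]
ft_force: [0.3, 2.0, 8.1]
grip_width: 0.0585
gripper_force: 62.8
```

Request:
{"op": "step_arm", "data": {
  "targets": [
    [[0,0,-0.05],[0,0,0]],
    [[0,0,-0.15],[0,0,0]],
    [[0,0,-0.28],[0,0,0]],
    [[0,0,-0.41],[0,0,0]],
    [[0,0,-0.5],[0,0,0]],
    [[0,0,-0.5],[0,0,0]],
    [[0,0,-0.5],[0,0,0]]
  ]
}}

```text
time_s: 31.48
position: [0.4145, -0.2851, 0.2492]
tool_rot: [[-0.932, 0.361, 0.002], [0.361, 0.932, -0.002], [-0.002, -0.001, -1.0]]
ft_force: [-0.4, 0.4, -6.0]
grip_width: 0.0583
gripper_force: 66.4
```

```bash
python3 go.py - .4774 -.0309 .25; python3 - <<'E'
from m import *
d=cam("wrist"); print(wheels(d,.08,.3))
E
```

```text
t 31.48 p [ 0.4145 -0.2851  0.2492] yaw 68.82 R2 [-0.002  -0.0011 -1.    ] w 0.0583 F [-0.4  0.4 -6. ] g 66.4 q [ -48.   16.   80.   -0.   84. -117.]
[ 0.4774 -0.0309  0.25  ] -> [ 0.1108  0.8657 -0.0026] rows 7.0
{'red': (array([ 0.4144, -0.2854,  0.2715]), 0.0309, 9473, array([ 0.4103, -0.2834,  0.2715])), 'green': (array([ 0.5829, -0.3021,  0.1218]), 0.0293, 908, array([ 0.5789, -0.2948,  0.1217]))}
```

Request:
{"op": "step_arm", "data": {
  "targets": [
    [[0.01,0.08,0],[0,0,0]],
    [[0.03,0.2,0],[0,0,0]],
    [[0.04,0.33,0],[0,0,0]],
    [[0.06,0.46,0],[0,0,0]],
    [[0.08,0.59,0],[0,0,0]],
    [[0.09,0.72,0],[0,0,0]],
    [[0.105,0.82,0],[0,0,0]],
    [[0.111,0.866,0.05],[0,0,0]],
    [[0.111,0.866,0.1],[0,0,0]],
    [[0.111,0.866,0.1],[0,0,0]]
  ]
}}

```text
time_s: 32.37
position: [0.4754, -0.0293, 0.2142]
tool_rot: [[-0.933, 0.36, -0.009], [0.36, 0.933, 0.003], [0.009, -0.001, -1.0]]
ft_force: [-0.8, -0.2, -5.0]
grip_width: 0.0582
gripper_force: 66.5
```

Request:
{"op": "step_arm", "data": {
  "targets": [
    [[0,0,0.05],[0,0,0]],
    [[0,0,0.12],[0,0,0]],
    [[0,0,0.2],[0,0,0]],
    [[0,0,0.27],[0,0,0]],
    [[0,0,0.31],[0,0,0]],
    [[0,0,0.33],[0,0,0]],
    [[0,0,0.33],[0,0,0]],
    [[0,0,0.33],[0,0,0]],
    [[0,0,0.33],[0,0,0]]
  ]
}}

```text
time_s: 33.12
position: [0.4778, -0.0312, 0.1202]
tool_rot: [[-0.932, 0.362, 0.001], [0.362, 0.932, -0.0], [-0.001, 0.0, -1.0]]
ft_force: [-0.4, -0.4, -4.3]
grip_width: 0.0579
gripper_force: 66.6
```

```bash
python3 go.py - .4774 -.0309 .111; python3 - <<'E'
from pads import *
d=cam("wrist"); print(wheels(d,.08,.3)); 
d=cam("top"); print(wheels(d,.08,.3))
E
```

```text
t 33.12 p [ 0.4778 -0.0312  0.1202] yaw 68.8 R2 [-0.0014  0.     -1.    ] w 0.0579 F [-0.4 -0.4 -4.3] g 66.6 q [-18.  22.  95.  -0.  63. -87.]
[ 0.4774 -0.0309  0.111 ] -> [0.0017 0.0003 0.0307] rows 1.0
{'red': (array([ 0.4777, -0.0315,  0.1425]), 0.0312, 9451, array([ 0.4736, -0.0295,  0.1425])), 'blue': (array([0.4834, 0.0082, 0.142 ]), 0.0044, 21, array([0.4863, 0.0104, 0.1409]))}
{'blue': (array([ 0.5029, -0.2878,  0.1215]), 0.0296, 720, array([ 0.5019, -0.2869,  0.1214])), 'green': (array([ 0.5869, -0.3005,  0.1214]), 0.0302, 689, array([ 0.5863, -0.2991,  0.1214]))}
```

Request:
{"op": "step_arm", "data": {
  "targets": [
    [[0.001,0,0.01],[0,0,0]],
    [[0.001,0,0.018],[0,0,0]],
    [[0.001,0,0.025],[0,0,0]],
    [[0.001,0,0.03],[0,0,0]],
    [[0.001,0,0.033],[0,0,0]],
    [[0.001,0,0.033],[0,0,0]],
    [[0.001,0,0.033],[0,0,0]]
  ]
}}

```text
time_s: 33.8
position: [0.4779, -0.0309, 0.1113]
tool_rot: [[-0.932, 0.361, 0.003], [0.361, 0.933, -0.001], [-0.003, 0.0, -1.0]]
ft_force: [-4.4, 2.2, 15.7]
grip_width: 0.0582
gripper_force: 68.7
```

Contact on the pad. Release, then go to blue at (.5033, -.290).

Request:
{"op": "step_arm", "data": {
  "targets": [
    [[0,0,-0.006],[0,0,0]],
    [[0,0,-0.008],[0,0,0]],
    [[0,0,-0.008],[0,0,0]],
    [[0,0,-0.008],[0,0,0]],
    [[0,0,-0.05],[0,0,0]],
    [[0,0,-0.15],[0,0,0]],
    [[0,0,-0.28],[0,0,0]],
    [[0,0,-0.41],[0,0,0]],
    [[0,0,-0.5],[0,0,0]],
    [[0,0,-0.5],[0,0,0]]
  ],
  "jaw": 85
}}

```text
time_s: 34.63
position: [0.4789, -0.0312, 0.2648]
tool_rot: [[-0.932, 0.361, 0.01], [0.361, 0.932, -0.003], [-0.01, 0.001, -1.0]]
ft_force: [0.2, 0.2, 0.1]
grip_width: 0.0852
gripper_force: 0.0
```

Request:
{"op": "step_arm", "data": {
  "targets": [
    [[0,0,0],[0,0,0]],
    [[0,0,0],[0,0,0]]
  ]
}}

```text
time_s: 34.8
position: [0.4767, -0.0306, 0.2584]
tool_rot: [[-0.932, 0.361, -0.002], [0.361, 0.932, 0.001], [0.002, -0.0, -1.0]]
ft_force: [0.9, -0.1, 0.4]
grip_width: 0.0848
gripper_force: 0.0
```

```bash
python3 - <<'E'
from pads import *
d=cam("wrist"); print(wheels(d,.08,.3)); pads(d)
E
python3 go.py - .5033 -.29 .25
```

```text
{'red': (array([ 0.4775, -0.0305,  0.1333]), 0.03, 2422, array([ 0.4757, -0.0296,  0.1333])), 'blue': (array([ 0.5036, -0.2891,  0.1222]), 0.0301, 1441, array([ 0.4975, -0.2826,  0.1222])), 'green': (array([ 0.61  , -0.3   ,  0.1236]), 0.016, 134, array([ 0.6106, -0.3015,  0.1236]))}
  red encl [ 0.4641 -0.0288  0.0349] ell [469.2 -29. ] [52.6 64.2]
  blue encl [0.5628 0.0067 0.0379] ell [563.4   7.7] [70.7 74.7]
  green encl [ 0.5147 -0.116   0.0374] ell [ 514.7 -116.8] [70.9 73.5]
t 34.85 p [ 0.4766 -0.0306  0.258 ] yaw 68.81 R2 [ 3.e-03 -1.e-04 -1.e+00] w 0.0849 F [ 0.3  0.7 -0.5] g 0.0 q [-18.  13.  82.   0.  85. -87.]
[ 0.5033 -0.29    0.25  ] -> [-0.3955 -0.774   0.0267] rows 7.0
```

Request:
{"op": "step_arm", "data": {
  "targets": [
    [[-0.05,-0.1,0],[0,0,0]],
    [[-0.11,-0.22,0],[0,0,0]],
    [[-0.17,-0.34,0],[0,0,0]],
    [[-0.23,-0.46,0],[0,0,0]],
    [[-0.3,-0.58,0],[0,0,0]],
    [[-0.36,-0.7,0],[0,0,0]],
    [[-0.395,-0.774,0.027],[0,0,0]],
    [[-0.395,-0.774,0.05],[0,0,0]],
    [[-0.395,-0.774,0.05],[0,0,0]],
    [[-0.395,-0.774,0.05],[0,0,0]]
  ]
}}

```text
time_s: 35.68
position: [0.5034, -0.2892, 0.2432]
tool_rot: [[-0.932, 0.361, -0.002], [0.361, 0.932, 0.002], [0.003, 0.001, -1.0]]
ft_force: [1.8, 1.7, 1.2]
grip_width: 0.0849
gripper_force: 0.0
```

Request:
{"op": "step_arm", "data": {
  "targets": [
    [[0,0,0],[0,0,0]],
    [[0,0,0],[0,0,0]]
  ]
}}

```text
time_s: 35.85
position: [0.5039, -0.289, 0.245]
tool_rot: [[-0.933, 0.36, 0.0], [0.36, 0.933, -0.0], [-0.001, -0.0, -1.0]]
ft_force: [-0.1, 0.6, 0.8]
grip_width: 0.0847
gripper_force: 0.0
```

```bash
python3 - <<'E'
from pads import *
d=cam("wrist"); print(wheels(d,.08,.3))
E
python3 go.py - .5034 -.29 .099
```

```text
{'red': (array([ 0.4752, -0.0474,  0.1334]), 0.0251, 844, array([ 0.4737, -0.0544,  0.1334])), 'blue': (array([ 0.5036, -0.2901,  0.1224]), 0.0299, 2477, array([ 0.5017, -0.2893,  0.1224])), 'green': (array([ 0.588 , -0.3024,  0.1225]), 0.03, 1947, array([ 0.5852, -0.3015,  0.1225]))}
t 35.9 p [ 0.5039 -0.2891  0.2451] yaw 68.89 R2 [-8.e-04 -3.e-04 -1.e+00] w 0.085 F [ 0.  -0.7 -0.2] g 0.0 q [ -42.   24.   68.    0.   88. -110.]
[ 0.5034 -0.29    0.099 ] -> [ 0.0005 -0.0034  0.4871] rows 4.0
```

Request:
{"op": "step_arm", "data": {
  "targets": [
    [[0,-0.002,0.1],[0,0,0]],
    [[0,-0.002,0.2],[0,0,0]],
    [[0,-0.002,0.3],[0,0,0]],
    [[0,-0.002,0.4],[0,0,0]],
    [[0,-0.002,0.487],[0,0,0]],
    [[0,-0.002,0.487],[0,0,0]],
    [[0,-0.002,0.487],[0,0,0]],
    [[0,-0.002,0.487],[0,0,0]]
  ]
}}

```text
time_s: 36.57
position: [0.5043, -0.291, 0.1004]
tool_rot: [[-0.933, 0.361, 0.002], [0.361, 0.933, -0.002], [-0.003, -0.001, -1.0]]
ft_force: [0.2, 0.9, -0.9]
grip_width: 0.0849
gripper_force: 0.0
```

Request:
{"op": "step_arm", "data": {
  "targets": [
    [[0,0,0],[0,0,0]],
    [[0,0,0],[0,0,0]],
    [[0,0,0],[0,0,0]],
    [[0,0,0],[0,0,0]],
    [[0,0,0],[0,0,0]],
    [[0,0,0],[0,0,0]],
    [[0,0,0],[0,0,0]],
    [[0,0,0],[0,0,0]]
  ],
  "jaw": 50
}}

```text
time_s: 37.23
position: [0.5043, -0.291, 0.1005]
tool_rot: [[-0.932, 0.361, 0.003], [0.361, 0.932, -0.002], [-0.004, -0.001, -1.0]]
ft_force: [-0.6, 2.1, 7.9]
grip_width: 0.0582
gripper_force: 63.2
```

Request:
{"op": "step_arm", "data": {
  "targets": [
    [[0,0,-0.05],[0,0,0]],
    [[0,0,-0.15],[0,0,0]],
    [[0,0,-0.28],[0,0,0]],
    [[0,0,-0.41],[0,0,0]],
    [[0,0,-0.54],[0,0,0]],
    [[0,0,-0.58],[0,0,0]],
    [[0,0,-0.58],[0,0,0]],
    [[0,0,-0.58],[0,0,0]]
  ]
}}

```text
time_s: 37.9
position: [0.5032, -0.2903, 0.272]
tool_rot: [[-0.932, 0.361, -0.0], [0.361, 0.932, 0.0], [0.001, 0.0, -1.0]]
ft_force: [-0.4, -0.7, -4.7]
grip_width: 0.0578
gripper_force: 66.4
```

```bash
python3 go.py - .5626 .0068 .27; python3 - <<'E'
from m import *
d=cam("wrist"); print(wheels(d,.08,.3))
E
```

```text
t 37.9 p [ 0.5032 -0.2903  0.272 ] yaw 68.81 R2 [ 5.e-04  2.e-04 -1.e+00] w 0.0578 F [-0.4 -0.7 -4.7] g 66.4 q [ -42.   24.   65.   -0.   92. -110.]
[0.5626 0.0068 0.27  ] -> [0.1732 0.9951 0.0066] rows 8.0
{'red': (array([ 0.4769, -0.0316,  0.1329]), 0.03, 2138, array([ 0.4738, -0.0406,  0.1328])), 'blue': (array([ 0.503 , -0.2908,  0.294 ]), 0.0311, 9497, array([ 0.4986, -0.2886,  0.294 ]))}
```

Request:
{"op": "step_arm", "data": {
  "targets": [
    [[0.02,0.1,0],[0,0,0]],
    [[0.04,0.22,0],[0,0,0]],
    [[0.06,0.35,0],[0,0,0]],
    [[0.08,0.48,0],[0,0,0]],
    [[0.11,0.61,0],[0,0,0]],
    [[0.13,0.74,0],[0,0,0]],
    [[0.15,0.86,0],[0,0,0]],
    [[0.165,0.95,0],[0,0,0]],
    [[0.173,0.995,0],[0,0,0]],
    [[0.173,0.995,0],[0,0,0]]
  ]
}}

```text
time_s: 38.78
position: [0.5626, 0.0091, 0.2705]
tool_rot: [[-0.934, 0.358, -0.004], [0.358, 0.934, 0.001], [0.004, -0.0, -1.0]]
ft_force: [-0.2, 0.1, -4.5]
grip_width: 0.0581
gripper_force: 66.7
```

Request:
{"op": "step_arm", "data": {
  "targets": [
    [[0,0,0],[0,0,0]],
    [[0,0,0.08],[0,0,0]],
    [[0,0,0.18],[0,0,0]],
    [[0,0,0.28],[0,0,0]],
    [[0,0,0.38],[0,0,0]],
    [[0,0,0.45],[0,0,0]],
    [[0,0,0.49],[0,0,0]],
    [[0,0,0.5],[0,0,0]],
    [[0,0,0.5],[0,0,0]],
    [[0,0,0.5],[0,0,0]]
  ]
}}

```text
time_s: 39.62
position: [0.5633, 0.0055, 0.123]
tool_rot: [[-0.932, 0.362, 0.001], [0.362, 0.932, -0.0], [-0.001, -0.0, -1.0]]
ft_force: [0.3, 1.4, -3.7]
grip_width: 0.0581
gripper_force: 66.6
```

```bash
python3 go.py - .5626 .0068 .1115; python3 - <<'E'
from pads import *
d=cam("wrist"); print(wheels(d,.08,.3)); 
E
```

```text
t 39.62 p [0.5633 0.0055 0.123 ] yaw 68.75 R2 [-9.e-04 -0.e+00 -1.e+00] w 0.0581 F [ 0.3  1.4 -3.7] g 66.6 q [-11.  29.  82.  -0.  69. -80.]
[0.5626 0.0068 0.1115] -> [0.0037 0.0031 0.0384] rows 1.0
{'red': (array([ 0.4775, -0.0302,  0.1335]), 0.0304, 12292, array([ 0.4759, -0.0276,  0.1334])), 'blue': (array([0.5633, 0.0051, 0.1451]), 0.0312, 9479, array([0.5587, 0.0074, 0.1451]))}
```

Request:
{"op": "step_arm", "data": {
  "targets": [
    [[0.003,0.003,0.012],[0,0,0]],
    [[0.003,0.003,0.022],[0,0,0]],
    [[0.003,0.003,0.03],[0,0,0]],
    [[0.003,0.003,0.036],[0,0,0]],
    [[0.003,0.003,0.04],[0,0,0]],
    [[0.003,0.003,0.041],[0,0,0]],
    [[0.003,0.003,0.041],[0,0,0]],
    [[0.003,0.003,0.041],[0,0,0]]
  ]
}}

```text
time_s: 40.33
position: [0.5631, 0.0075, 0.1116]
tool_rot: [[-0.933, 0.361, 0.003], [0.361, 0.933, -0.001], [-0.003, 0.0, -1.0]]
ft_force: [-2.2, 0.6, 6.7]
grip_width: 0.0581
gripper_force: 68.0
```

Contact at the expected height. Release and go to green at (.588, -.302).

Request:
{"op": "step_arm", "data": {
  "targets": [
    [[0,0,-0.003],[0,0,0]],
    [[0,0,-0.004],[0,0,0]],
    [[0,0,-0.004],[0,0,0]],
    [[0,0,-0.004],[0,0,0]],
    [[0,0,-0.05],[0,0,0]],
    [[0,0,-0.15],[0,0,0]],
    [[0,0,-0.28],[0,0,0]],
    [[0,0,-0.41],[0,0,0]],
    [[0,0,-0.46],[0,0,0]],
    [[0,0,-0.46],[0,0,0]]
  ],
  "jaw": 85
}}

```text
time_s: 41.17
position: [0.5638, 0.0074, 0.2524]
tool_rot: [[-0.932, 0.361, 0.008], [0.361, 0.932, -0.002], [-0.008, 0.001, -1.0]]
ft_force: [0.4, -0.2, -0.1]
grip_width: 0.0853
gripper_force: 0.0
```

Request:
{"op": "step_arm", "data": {
  "targets": [
    [[0,0,0],[0,0,0]],
    [[0,0,0],[0,0,0]]
  ]
}}

```text
time_s: 41.33
position: [0.5619, 0.0077, 0.2467]
tool_rot: [[-0.932, 0.361, -0.003], [0.361, 0.932, 0.0], [0.003, -0.0, -1.0]]
ft_force: [-0.3, 0.5, -0.3]
grip_width: 0.0849
gripper_force: 0.0
```

```bash
python3 - <<'E'
from pads import *
d=cam("wrist"); print(wheels(d,.08,.3)); pads(d)
E
python3 go.py - .5878 -.3022 .245
```

```text
{'red': (array([ 0.4777, -0.0298,  0.1334]), 0.0298, 3254, array([ 0.477 , -0.0286,  0.1334])), 'blue': (array([0.5621, 0.0084, 0.1334]), 0.03, 2651, array([0.5604, 0.0095, 0.1334])), 'green': (array([ 0.588 , -0.301 ,  0.1216]), 0.0296, 1255, array([ 0.584 , -0.2958,  0.1215]))}
  red encl [ 0.4776 -0.0307  0.0376] ell [477.4 -32.4] [70.3 74.8]
  blue encl [0.5548 0.0154 0.0353] ell [5.694e+02 1.000e-01] [77.3 89.4]
  green encl [ 0.515  -0.1158  0.0376] ell [ 515.8 -117.3] [68.5 74.9]
t 41.38 p [0.5619 0.0077 0.2464] yaw 68.81 R2 [ 3.2e-03 -6.0e-04 -1.0e+00] w 0.0851 F [ 0.8  0.6 -0.4] g 0.0 q [-11.  23.  71.  -0.  87. -80.]
[ 0.5878 -0.3022  0.245 ] -> [-0.4539 -0.9318  0.0047] rows 8.0
```

Request:
{"op": "step_arm", "data": {
  "targets": [
    [[-0.05,-0.1,0],[0,0,0]],
    [[-0.11,-0.22,0],[0,0,0]],
    [[-0.17,-0.34,0],[0,0,0]],
    [[-0.23,-0.46,0],[0,0,0]],
    [[-0.29,-0.58,0],[0,0,0]],
    [[-0.34,-0.7,0],[0,0,0]],
    [[-0.4,-0.82,0],[0,0,0]],
    [[-0.454,-0.932,0],[0,0,0]],
    [[-0.454,-0.932,0],[0,0,0]],
    [[-0.454,-0.932,0],[0,0,0]]
  ]
}}

```text
time_s: 42.22
position: [0.5878, -0.304, 0.2455]
tool_rot: [[-0.931, 0.364, -0.003], [0.364, 0.931, 0.002], [0.004, 0.001, -1.0]]
ft_force: [0.7, 0.4, 0.6]
grip_width: 0.0851
gripper_force: 0.0
```

Request:
{"op": "step_arm", "data": {
  "targets": [
    [[0,0,0],[0,0,0]],
    [[0,0,0],[0,0,0]]
  ]
}}

```text
time_s: 42.38
position: [0.5885, -0.301, 0.2477]
tool_rot: [[-0.933, 0.36, -0.001], [0.36, 0.933, 0.001], [0.001, 0.001, -1.0]]
ft_force: [0.1, -0.8, 0.0]
grip_width: 0.0847
gripper_force: 0.0
```

```bash
python3 - <<'E'
from pads import *
d=cam("wrist"); print(wheels(d,.08,.3))
E
python3 go.py - .588 -.3023 .098
```

```text
{'green': (array([ 0.5883, -0.3025,  0.1224]), 0.03, 2417, array([ 0.5862, -0.3018,  0.1223]))}
t 42.43 p [ 0.5886 -0.3009  0.2481] yaw 68.91 R2 [ 5.e-04  3.e-04 -1.e+00] w 0.085 F [-0.6 -0.1 -0.2] g 0.0 q [ -37.   33.   52.    0.   95. -106.]
[ 0.588  -0.3023  0.098 ] -> [ 1.000e-04 -5.000e-03  5.002e-01] rows 4.0
```

Request:
{"op": "step_arm", "data": {
  "targets": [
    [[0,-0.003,0.1],[0,0,0]],
    [[0,-0.003,0.2],[0,0,0]],
    [[0,-0.003,0.3],[0,0,0]],
    [[0,-0.003,0.4],[0,0,0]],
    [[0,-0.003,0.495],[0,0,0]],
    [[0,-0.003,0.495],[0,0,0]],
    [[0,-0.003,0.495],[0,0,0]],
    [[0,-0.003,0.495],[0,0,0]]
  ]
}}

```text
time_s: 43.1
position: [0.589, -0.3031, 0.1019]
tool_rot: [[-0.933, 0.361, 0.003], [0.361, 0.933, -0.002], [-0.003, -0.001, -1.0]]
ft_force: [0.3, 0.3, 0.7]
grip_width: 0.0849
gripper_force: 0.0
```

Request:
{"op": "step_arm", "data": {
  "targets": [
    [[0,0,0],[0,0,0]],
    [[0,0,0],[0,0,0]],
    [[0,0,0],[0,0,0]],
    [[0,0,0],[0,0,0]],
    [[0,0,0],[0,0,0]],
    [[0,0,0],[0,0,0]],
    [[0,0,0],[0,0,0]],
    [[0,0,0],[0,0,0]]
  ],
  "jaw": 50
}}

```text
time_s: 43.77
position: [0.5889, -0.3034, 0.102]
tool_rot: [[-0.932, 0.361, 0.003], [0.361, 0.932, -0.002], [-0.004, -0.001, -1.0]]
ft_force: [-0.4, 2.2, 6.4]
grip_width: 0.058
gripper_force: 63.4
```

Request:
{"op": "step_arm", "data": {
  "targets": [
    [[0,0,-0.05],[0,0,0]],
    [[0,0,-0.15],[0,0,0]],
    [[0,0,-0.28],[0,0,0]],
    [[0,0,-0.41],[0,0,0]],
    [[0,0,-0.54],[0,0,0]],
    [[0,0,-0.58],[0,0,0]],
    [[0,0,-0.58],[0,0,0]],
    [[0,0,-0.58],[0,0,0]]
  ]
}}

```text
time_s: 44.43
position: [0.5878, -0.3029, 0.2729]
tool_rot: [[-0.932, 0.361, -0.001], [0.361, 0.932, 0.001], [0.001, 0.0, -1.0]]
ft_force: [0.0, -0.9, -5.8]
grip_width: 0.058
gripper_force: 66.7
```

```bash
python3 go.py - .5149 -.116 .27; python3 - <<'E'
from m import *
d=cam("wrist"); print(wheels(d,.08,.3))
E
```

```text
t 44.43 p [ 0.5878 -0.3029  0.2729] yaw 68.81 R2 [ 1.e-03  3.e-04 -1.e+00] w 0.058 F [ 0.  -0.9 -5.8] g 66.7 q [ -38.   33.   49.   -0.   98. -106.]
[ 0.5149 -0.116   0.27  ] -> [0.4517 0.4932 0.0097] rows 5.0
{'green': (array([ 0.5874, -0.3034,  0.2934]), 0.0311, 9261, array([ 0.5831, -0.3011,  0.2934]))}
```

Request:
{"op": "step_arm", "data": {
  "targets": [
    [[0.05,0.06,0],[0,0,0]],
    [[0.14,0.15,0],[0,0,0]],
    [[0.23,0.25,0],[0,0,0]],
    [[0.32,0.35,0],[0,0,0]],
    [[0.4,0.44,0],[0,0,0]],
    [[0.452,0.493,0],[0,0,0]],
    [[0.452,0.493,0],[0,0,0]],
    [[0.452,0.493,0],[0,0,0]],
    [[0.452,0.493,0],[0,0,0]]
  ]
}}

```text
time_s: 45.23
position: [0.5149, -0.1164, 0.2723]
tool_rot: [[-0.932, 0.361, -0.002], [0.361, 0.932, 0.001], [0.003, -0.0, -1.0]]
ft_force: [-0.2, -0.9, -5.6]
grip_width: 0.0583
gripper_force: 66.9
```

Request:
{"op": "step_arm", "data": {
  "targets": [
    [[0,0,0],[0,0,0]],
    [[0,0,0.08],[0,0,0]],
    [[0,0,0.18],[0,0,0]],
    [[0,0,0.28],[0,0,0]],
    [[0,0,0.38],[0,0,0]],
    [[0,0,0.45],[0,0,0]],
    [[0,0,0.49],[0,0,0]],
    [[0,0,0.495],[0,0,0]],
    [[0,0,0.495],[0,0,0]],
    [[0,0,0.495],[0,0,0]]
  ]
}}

```text
time_s: 46.07
position: [0.5157, -0.1169, 0.1258]
tool_rot: [[-0.932, 0.362, 0.001], [0.362, 0.932, -0.001], [-0.001, -0.0, -1.0]]
ft_force: [0.0, -0.4, -6.0]
grip_width: 0.0582
gripper_force: 66.8
```

```bash
python3 go.py - .5149 -.116 .113; python3 - <<'E'
from pads import *
d=cam("wrist"); print(wheels(d,.08,.3)); 
E
```

```text
t 46.07 p [ 0.5157 -0.1169  0.1258] yaw 68.78 R2 [-1.3e-03 -2.0e-04 -1.0e+00] w 0.0582 F [ 0.  -0.4 -6. ] g 66.8 q [-26.  26.  87.  -0.  67. -94.]
[ 0.5149 -0.116   0.113 ] -> [0.0036 0.002  0.0425] rows 1.0
{'red': (array([ 0.4774, -0.0306,  0.1335]), 0.0303, 11821, array([ 0.4743, -0.0314,  0.1334])), 'blue': (array([0.5612, 0.0069, 0.1331]), 0.03, 5338, array([ 0.5556, -0.0012,  0.133 ])), 'green': (array([ 0.5151, -0.1172,  0.1464]), 0.0309, 9255, array([ 0.511 , -0.1151,  0.1463]))}
```

Request:
{"op": "step_arm", "data": {
  "targets": [
    [[0.002,0.002,0.012],[0,0,0]],
    [[0.002,0.002,0.024],[0,0,0]],
    [[0.002,0.002,0.033],[0,0,0]],
    [[0.002,0.002,0.039],[0,0,0]],
    [[0.002,0.002,0.043],[0,0,0]],
    [[0.002,0.002,0.045],[0,0,0]],
    [[0.002,0.002,0.045],[0,0,0]],
    [[0.002,0.002,0.045],[0,0,0]]
  ]
}}

```text
time_s: 46.78
position: [0.5153, -0.1156, 0.1131]
tool_rot: [[-0.932, 0.361, 0.002], [0.361, 0.932, -0.001], [-0.003, -0.0, -1.0]]
ft_force: [-1.9, 1.7, 7.1]
grip_width: 0.0581
gripper_force: 68.3
```

Request:
{"op": "step_arm", "data": {
  "targets": [
    [[0,0,-0.003],[0,0,0]],
    [[0,0,-0.004],[0,0,0]],
    [[0,0,-0.004],[0,0,0]],
    [[0,0,-0.004],[0,0,0]],
    [[0,0,-0.05],[0,0,0]],
    [[0,0,-0.15],[0,0,0]],
    [[0,0,-0.28],[0,0,0]],
    [[0,0,-0.41],[0,0,0]],
    [[0,0,-0.53],[0,0,0]],
    [[0,0,-0.6],[0,0,0]]
  ],
  "jaw": 85
}}

```text
time_s: 47.62
position: [0.5153, -0.1157, 0.2959]
tool_rot: [[-0.932, 0.361, 0.005], [0.361, 0.932, -0.002], [-0.006, -0.0, -1.0]]
ft_force: [-0.2, -0.3, 0.4]
grip_width: 0.085
gripper_force: 0.0
```

Request:
{"op": "step_arm", "data": {
  "targets": [
    [[0,0.1,0],[0,0,0]],
    [[0,0.2,0],[0,0,0]],
    [[0,0.2,0],[0,0,0]],
    [[0,0.2,0],[0,0,0]],
    [[0,0.2,0],[0,0,0]],
    [[0,0.2,0],[0,0,0]]
  ]
}}

```text
time_s: 48.12
position: [0.5363, -0.0602, 0.2915]
tool_rot: [[-0.932, 0.362, -0.0], [0.362, 0.932, -0.0], [0.0, -0.0, -1.0]]
ft_force: [0.2, -0.9, -0.2]
grip_width: 0.0852
gripper_force: 0.0
```

```bash
python3 - <<'E'
from pads import *
d=cam("wrist"); print(wheels(d,.08,.3))
d=cam("scene"); save(d,"s9",(130,90,400,290),2.8)
E
python3 go.py -
```

```text
{'red': (array([ 0.4775, -0.0304,  0.1333]), 0.0297, 2386, array([ 0.4765, -0.0303,  0.1333])), 'blue': (array([0.5619, 0.0085, 0.1334]), 0.0302, 2009, array([0.5601, 0.0085, 0.1334])), 'green': (array([ 0.5142, -0.1149,  0.1334]), 0.0301, 1997, array([ 0.5126, -0.1133,  0.1334]))}
t 48.22 p [ 0.5363 -0.0603  0.2915] yaw 68.74 R2 [ 2.e-04 -1.e-04 -1.e+00] w 0.085 F [-0.7  1.2  0.5] g 0.0 q [-19.  19.  69.  -0.  92. -88.]
```

View pics/s9.png

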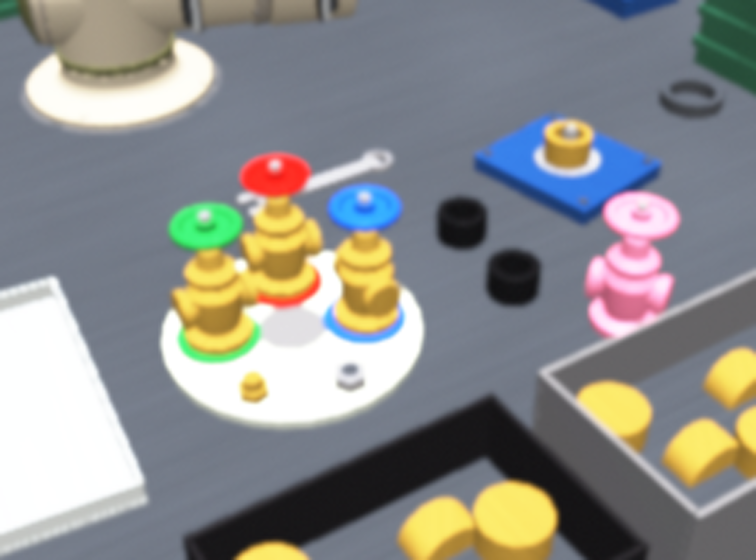

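The picture shows all three valves upright on their own pads: green (205,226), red (276,174) and blue (364,206). The ring sits over the post at (568,143), and the tray is empty. Measured offsets from the pad centres are under 2 mm, so I hand the job in.

```bash
python3 -c "
from rig import close_job
print(close_job())"
```

```text
the job is handed in; nothing more can be done
None
```

The job is done and handed in: the seat ring lies flat over the fixture post, and all three valves, moved to the tray first, are back upright within 2 mm of the middle of their matching pads, with about 48 s of the 144 s used.

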